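Load a bonded test plate with clamp angles laid heel to toe

ROBOT

A 6-joint arm with a two-finger parallel gripper is mounted at the origin on a cart in front of the work surface, level with it; the furniture and walls round the work are solid. World frame = base frame: x ahead of the robot, y to its left, z up, the work surface at z = 0. Lengths are in m, angles in rad, forces in N, time in s.
With the tool pointing down it reaches from about 0.375 to 0.9 m from the base axis. Payload 3.1 kg.
Tool frame: the origin (TCP) lies at the very end of the fingers, on their centre line; the grasp point (between the pads) lies 19 mm behind it; z points along the fingers, x is the direction in which the jaws open and shut, and the axes are right-handed (so a half turn about z gives the same grasp; the last joint's range is limited). The gripper opens to 87 mm and grips with 3 to 60 N. Pads are 19 mm wide; open, the fingers measure 117 mm over their backs; the gripper's body (75 mm by 190 mm) begins 51 mm behind the grasp point.
Start: joints at [1.089, 0.527, 1.433, -0, 1.181, -0.178], TCP at [0.186, 0.597, 0.191] pointing down, gripper open.
Joint ranges: [-3.08, 3.08], [-0.75, 2.2], [0.22, 2.44], [-1.43, 4.57], [0, 2.65], [-2.85, 2.85]. Speed limits (rad/s): [2.79, 2.79, 3.14, 3.14, 3.14, 3.14].

INTERFACE

Orientations are given as a unit quaternion [x, y, z, w].
In Python, from rig import robot gives the robot as it stands. The module is installed in compiled form; this text tells all that it offers.
- The arm moves only by the shell command python3 -m creep 'ROWS' [OPENING] [FORCE]. ROWS is a JSON object of lists of equal length, an entry for each row: "dp": the shift along the tool's x, y, z in cm, a list of three; "turn": the turn, a rotation vector about the tool's x, y, z in degrees, a list of three. In form: {"dp": [[x, y, z], ...], "turn": [[wx, wy, wz], ...]}. A call has 1 to 20 rows; each row shifts and turns the commanded pose from where the row before left it, along the tool's axes as they then stand; what a row does not reach is not made up. A row lasts 1/10 s, in which the tool goes at most 50 mm and 8.59 degrees, less where a joint would pass 70% of its speed; a pose out of reach is approached as far as the arm can. A call is refused whole if a number of a shift passes 5 or a number of a turn 8.59, either way. A call with a gripper value outside its range is refused whole. OPENING is the gripper command: -1 is fully open, 1 is shut, values between are in proportion, set as the call begins (- or left out, the last holds). The fingers move at their own pace and stop on an object; FORCE is the grip in N (left out, the last holds). Time passes only in rows, so rows that do not move let the fingers close. It gives the time, the measured TCP pose, the force and the opening at its end, in the units of the state.
- robot.get_obs(): the state, without advancing time (a new reading comes with each control period).
- robot.camera(name): name is "scene" or "top"; returns the picture (400x640x3 uint8, red, green, blue); there is no depth.
- robot.calibration(name): a dict with "fx", "fy", "cx", "cy" (pixels), "rvec" (rotation vector, rad) and "tvec" (3), from world to camera coordinates, as OpenCV has them. Camera axes: x right, y down, z forward; pixel columns grow to the right and rows downward; lengths in m; the calibration is good to about 2 mm. A picture is of the moment at which its call begins. calibration takes no time and is no camera call.
- robot.hand_in(): hands the job in, once; it reports no verdict.
Trained networks look in the newest picture that a camera, given by its name, has taken for a name from the list of things; names that differ only in an ending like _2 or _b are one class to them, and where a whole thing is asked for, a point or a joint stands for the part that bears it (a point fixed in the world has none). Each returns a list of dicts, best first, with "confidence" (0 to 1); they miss things now and then, are a little off and sometimes report something else, mostly with a low value. They report only what shows in the picture. A call takes as long as a camera call.
- robot.masks_of(name, camera): "pixels" (400x640 bool, what is visible of it).
- robot.tip_of(name, camera): "point" ([x, y, z] in m, in the coordinates of the camera as it stood for that picture, good to about 4 mm: a listed point, or the origin of a listed thing).
The state is a dict: "time": time; "q": joint angles; "joint_velocities": joint speeds; "joint_torque": joint torques, N m; "position": TCP position; "tool_rot": TCP orientation; "ft_force": force on the tool from outside, world axes, zero at the start; "moment": the same for the moment, N m; "grip_width": finger opening in m.
Only numpy, scipy, OpenCV 4.12 (cv2) and the standard library are available. Lean on these libraries where they do the work, as an engineer would, in place of code of your own. Each camera call takes 0.05 s, during which the arm holds its last target.

TASK

The freshly taped test plate has to sit under load: one L-shaped steel clamp angle already lies on it, and the other two go on top, first the long one, then the short one, all flat with lips up and each pointing the opposite way to the one under it, so that the pile stays level and the load centred. Tuck the plain end of the long one close behind the bottom angle's lip, and lay the short one with its lip end squarely over that same bottom lip, sides in line. Set them down without dropping them, keep the plate and the bottom angle where they are, and leave the other things on the bench alone.

Things in the scene. Friction and masses are not known exactly. Their poses are not given: they have to be found in the camera images.
- test_plate: stainless test plate 50 (x) x 125 (y) x 2 mm, loose, 100 g, flat on the glass cover (top of the glass z = 7.5 mm), with a strip of amber tape along it whose loose tail sticks up at the +y end. Origin on its underside; the steel runs from 72 mm on the -y side to 53 mm on the +y side of it.
- angle_base: bottom angle, already on the test plate, lip up: bare-steel L-section, flat foot 90 long (x) x 44 wide (y) x 12 mm thick, two screw holes, 400 g. A lip 12 mm thick across the full width at the -x end stands 12 mm above the foot's top (24 mm in all). Origin: centre of the foot's underside, mid-length with the lip included; x points from the lip to the plain end (toe), z up.
- angle_long: long angle: same shape, size and axes as angle_base, 320 to 480 g; centre of mass 5 mm from the origin towards the lip. Starts on the glass cover, lip up, toe away from the robot and somewhat to the left; can be held across its 44 mm width. In place: turned half round, underside 12 mm above angle_base's origin, origin 12 mm plus a few mm of gap along angle_base's +x.
- angle_short: short angle: as angle_base in shape and axes but 64 mm long, 240 to 360 g; centre of mass 4 mm from the origin towards the lip. Starts on the glass cover, lip up, toe away from the robot and somewhat to the right; held across its 44 mm width. In place: same heading as angle_base, underside 24 mm above its origin, origin 13 mm from it along angle_base's -x, so lip is over lip.
- angle_base_lip (a point): middle of the top of the bottom angle's lip (39 mm from its origin along -x, 24 mm up); this top is level with the top of the long angle's foot when that lies in place
- angle_long_lip (a point): middle of the top of the long angle's lip (39 mm from its origin along -x, 24 mm up); in place it overhangs the toe of the bottom angle, above the test plate
- angle_short_lip (a point): middle of the top of the short angle's lip (26 mm from its origin along -x, 24 mm up)
- rubber_roller: hand roller, 179 x 65 x 45, black rubber roll and wooden handle; origin centre of its underside; sizes in mm. Bystander.
- ball_pen: thin pen, 142 x 11 x 13, lying; origin centre of its underside; sizes in mm. Bystander.
- tape_roll: roll of green tape lying flat, diameter 67, height 19; origin centre of its underside; sizes in mm. Bystander.
- binder_clip: black binder clip, 32 x 29 x 36; origin centre of its underside; sizes in mm. Bystander.
- tweezers: steel tweezers lying flat, 126 x 19 x 10; origin centre of its underside; sizes in mm. Bystander.

How it is judged:
On the way:
1. the long angle lies flat on the bottom angle, turned half round, its plain end close behind the bottom lip, let go (x of angle_long in the frame of angle_base between 0.009 and 0.023 m and y of angle_long in the frame of angle_base between -0.009 and 0.009 m and z of angle_long in the frame of angle_base between 0.01 and 0.0145 m and x of angle_long_lip in the frame of angle_base above 0.03 m and angle between the x axis of angle_long and the x axis of angle_base, either way round below 0.16 rad and angle between angle_long's own z axis and vertical below 0.06 rad and contact force between angle_long and the fingers below 0.5 N), for 0.2 s.
At the end, for the whole second after the job is handed in: Long angle flat on the bottom angle, turned half round (9 deg), toe at most 11 mm behind its lip; short angle flat on top, same way as the bottom one (9 deg), lip end over the bottom lip within 10 mm; sides in line within 9 mm; bottom angle still on the plate; all released and at rest (all of step 1 and x of angle_short in the frame of angle_base between -0.023 and -0.003 m and y of angle_short in the frame of angle_base between -0.009 and 0.009 m and z of angle_short in the frame of angle_base between 0.022 and 0.0265 m and x of angle_short_lip in the frame of angle_base below -0.02 m and angle between the x axis of angle_short and the x axis of angle_base, either way round below 0.16 rad and angle between angle_short's own z axis and vertical below 0.06 rad and z of angle_base in the frame of test_plate between 0.0005 and 0.004 m and horizontal distance between angle_base and test_plate below 0.03 m and linear speed of each of angle_base, angle_long, angle_short below 0.01 m/s); the robot touches nothing.
It fails at once if the test plate or the bottom angle is shifted more than 25 mm (distance of any of test_plate, angle_base from where it was at the start of the episode above 0.025 m).
It fails at once if an angle is dropped (moves at over 0.45 m/s, as after a fall of 10 mm, while out of the gripper) ((contact force between angle_long and the fingers below 0.5 N and linear speed of angle_long above 0.45 m/s) or (contact force between angle_short and the fingers below 0.5 N and linear speed of angle_short above 0.45 m/s)).
It fails at once if a bystander is moved more than 30 mm (distance of any of rubber_roller, ball_pen, tape_roll, binder_clip, tweezers from where it was at the start of the episode above 0.03 m).
It also fails if it takes over 53 s, if anything falls off the work surface, if the arm or the gripper's body presses on something with over 40 N, if the wrist force passes 120 N, or if a joint passes its speed limit or range.

## Working session

There is one attempt and no reset: what is moved stays moved. The work goes in short steps, Python scripts to look and compute and a shell command to move; the robot and the scene stay as the last step left them, time stands still between calls to the robot, and variables do not carry over. Pictures are saved under pics/ and viewed, and the job is handed in when it is done.

```bash
mkdir -p pics; ls; cat > h.py <<'E'
import numpy as np, cv2
from rig import robot
from scipy.spatial.transform import Rotation as R
def cal(n):
    c=robot.calibration(n); K=np.array([[c['fx'],0,c['cx']],[0,c['fy'],c['cy']],[0,0,1]])
    return K,R.from_rotvec(c['rvec']).as_matrix(),np.array(c['tvec'])
def toworld(n,p):
    K,r,t=cal(n); return r.T@(np.array(p)-t)
def proj(n,P):
    K,r,t=cal(n); q=(K@(r@np.atleast_2d(P).T+t[:,None])).T; return q[:,:2]/q[:,2:]
def ray(n,uv,z):
    K,r,t=cal(n); c=-r.T@t; d=r.T@np.linalg.solve(K,[uv[0],uv[1],1]); return c+d*(z-c[2])/d[2]
E
python3 - <<'E'
from h import *
np.set_printoptions(precision=4,suppress=True)
o=robot.get_obs(); print({k:np.round(v,4) for k,v in o.items()})
for n in ['scene','top']:
    im=robot.camera(n); cv2.imwrite(f'pics/{n}0.png',im[:,:,::-1]); K,r,t=cal(n); print(n,K[0,0],-r.T@t,r[2])
    for th in ['angle_base','angle_long','angle_short','angle_base_lip','angle_long_lip','angle_short_lip','test_plate']:
        for d in robot.tip_of(th,n)[:3]: print(th,n,round(d['confidence'],2),toworld(n,d['point']),proj(n,toworld(n,d['point'])))
print(robot.get_obs()['time'])
E
```

```text
pics
{'time': np.float64(0.0), 'q': array([ 1.0895,  0.5284,  1.4339, -0.    ,  1.1814, -0.1785]), 'joint_velocities': array([ 0.0008,  0.    ,  0.001 ,  0.0007,  0.0005, -0.0016]), 'joint_torque': array([ -0.0001, -44.0039, -17.659 ,   0.0633,   0.0583,  -0.0002]), 'position': array([0.186 , 0.5959, 0.1905]), 'tool_rot': array([ 0.8057,  0.5924, -0.001 ,  0.0005]), 'ft_force': array([-0.2297, -0.7963,  0.4929]), 'moment': array([ 0.0116, -0.0041, -0.012 ]), 'grip_width': np.float64(0.0869)}
scene 432.6485382060638 [-0.0417 -0.4566  0.6941] [ 0.5966  0.5006 -0.6272]
angle_base scene 0.59 [0.5908 0.129  0.01  ] [[296.4253 199.5097]]
angle_base scene 0.36 [0.5779 0.2877 0.0301] [[248.0239 173.6047]]
angle_long scene 0.74 [0.6124 0.3015 0.0112] [[254.2796 171.7176]]
angle_long scene 0.73 [ 0.7139 -0.1134  0.0031] [[404.711  214.2834]]
angle_short scene 0.87 [ 0.5883 -0.1443  0.0097] [[388.934  246.6877]]
angle_base_lip scene 0.94 [0.5838 0.1663 0.0369] [[282.9847 187.0059]]
angle_long_lip scene 0.8 [0.5781 0.2887 0.0307] [[247.7794 173.2388]]
angle_short_lip scene 0.64 [ 0.5692 -0.1337  0.0335] [[381.0596 241.6622]]
test_plate scene 0.64 [0.5873 0.1323 0.0063] [[294.6079 200.81  ]]
top 364.0142941835906 [0.4805 0.0783 0.9106] [ 0.0986 -0.0347 -0.9945]
angle_base top 0.7 [0.5885 0.1296 0.0103] [[292.5697 193.5908]]
angle_long top 0.81 [0.612  0.3018 0.0102] [[223.1185 182.3613]]
angle_short top 0.8 [ 0.5889 -0.1414  0.0094] [[400.7258 196.3129]]
angle_base_lip top 0.88 [0.5829 0.1644 0.0331] [[277.5834 194.393 ]]
angle_long_lip top 0.71 [0.5791 0.2867 0.033 ] [[226.4633 194.6443]]
angle_short_lip top 0.83 [ 0.563  -0.1361  0.0321] [[400.7811 205.7308]]
angle_short_lip top 0.27 [0.5854 0.1307 0.0088] [[292.1311 194.8885]]
angle_short_lip top 0.26 [0.5804 0.2861 0.0332] [[226.7545 194.1036]]
test_plate top 0.8 [0.5843 0.1369 0.006 ] [[289.6937 195.3884]]
0.8
```

View pics/scene0.png

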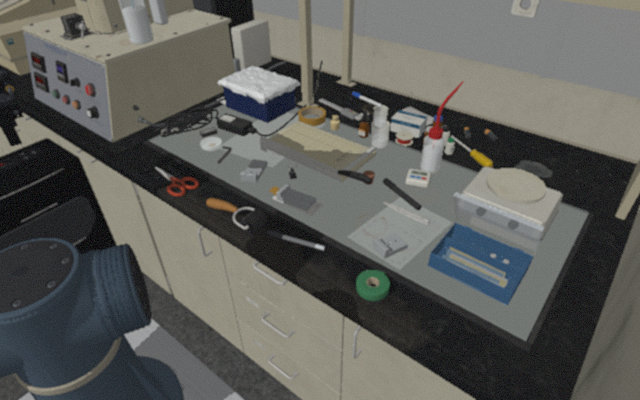

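View pics/top0.png

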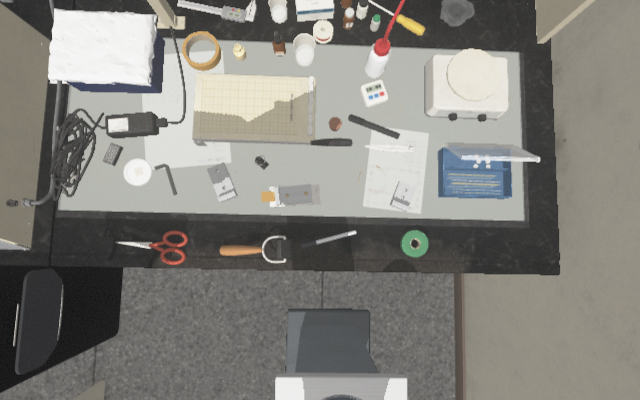

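```bash
python3 - <<'E'
import cv2
t=cv2.imread('pics/top0.png')
cv2.imwrite('pics/topA.png',cv2.resize(t[150:230,190:330],None,fx=5.7,fy=5.7,interpolation=cv2.INTER_CUBIC))
cv2.imwrite('pics/topB.png',cv2.resize(t[150:240,360:460],None,fx=6,fy=6,interpolation=cv2.INTER_CUBIC))
E
```

```text
(no output)
```

View crops.

View pics/topA.png

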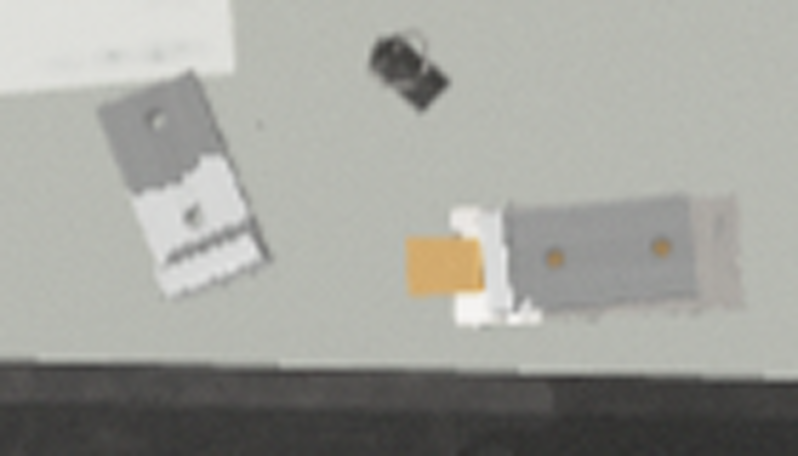

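View pics/topB.png

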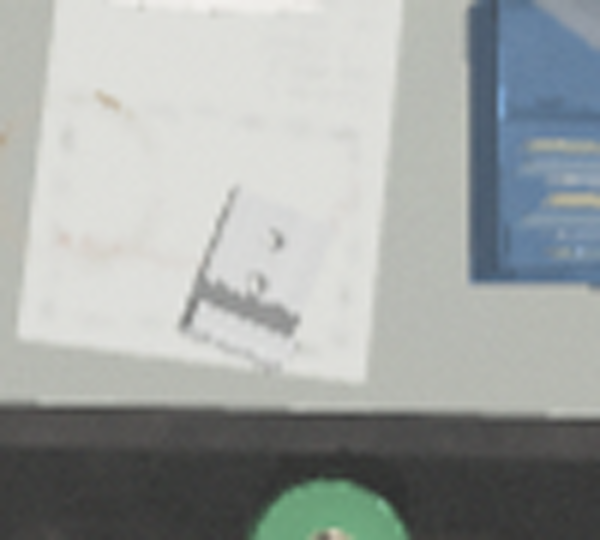

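```bash
cat > fit.py <<'E'
from h import *
from scipy.optimize import minimize
def boxes(L):
    f=lambda x0,x1,z0,z1:np.array([[x,y,z] for x in(x0,x1) for y in(-.022,.022) for z in(z0,z1)])
    return [f(-L/2,L/2,0,.012),f(-L/2,-L/2+.012,0,.024)]
S=8
def sil(n,p,L,roi):
    u0,v0,w,h=roi; m=np.zeros((h*S,w*S),np.uint8)
    r=R.from_euler('z',p[3]).as_matrix()
    for b in boxes(L):
        q=(proj(n,b@r.T+p[:3])-[u0,v0]+.5)*S-.5
        cv2.fillConvexPoly(m,np.round(cv2.convexHull((q*16).astype(np.int32))).astype(np.int32),1,shift=4)
    return cv2.resize(m.astype(np.float32),(w,h),interpolation=cv2.INTER_AREA)
def getmask(th,n,near):
    best=None
    for d in robot.masks_of(th,n):
        v,u=np.nonzero(d['pixels'])
        if len(u)<20: continue
        dist=np.hypot(u.mean()-near[0],v.mean()-near[1])
        if dist<15 and (best is None or d['confidence']>best[0]): best=(d['confidence'],d['pixels'])
    return best
def fit(th,L,p0,cams=('scene','top'),fixz=None):
    M={}
    for n in cams:
        g=getmask(th,n,proj(n,p0[:3])[0])
        if g is None: print('no mask',th,n); continue
        u,v=proj(n,p0[:3])[0].astype(int); roi=(u-35,v-35,70,70)
        M[n]=(g[1][v-35:v+35,u-35:u+35].astype(np.float32),roi); print(th,n,'conf',round(g[0],2),'px',g[1].sum())
    def cost(p):
        p=np.array(p)*[.01,.01,.01,.1]
        if fixz is not None: p[2]=fixz
        return sum(np.abs(sil(n,p,L,roi)-m).sum()/m.sum() for n,(m,roi) in M.items())+ (0 if fixz is not None else ((p[2]-p0[2])/.02)**2*.05)
    best=None
    for dy in (-.2,0,.2):
        s=np.array([p0[0],p0[1],p0[2],p0[3]+dy])/[.01,.01,.01,.1]
        sim=np.vstack([s]+[s+np.eye(4)[i]*[.6,.6,.3,1.][i] for i in range(4)])
        o=minimize(cost,s,method='Nelder-Mead',options=dict(initial_simplex=sim,xatol=.01,fatol=1e-4,maxiter=400))
        if best is None or o.fun<best.fun: best=o
    p=best.x*[.01,.01,.01,.1]
    if fixz is not None:p[2]=fixz
    return p,best.fun
def overlay(n,P,fn,roi,k):
    im=robot.camera(n)[:,:,::-1]; u0,v0,w,h=roi
    c=cv2.resize(im[v0:v0+h,u0:u0+w],None,fx=k,fy=k,interpolation=cv2.INTER_CUBIC)
    for p,L in P:
        r=R.from_euler('z',p[3]).as_matrix()
        top=np.array([[-L/2,-.022,.024],[-L/2,.022,.024],[-L/2+.012,.022,.024],[-L/2+.012,-.022,.024]])
        foot=np.array([[-L/2+.012,-.022,.012],[L/2,-.022,.012],[L/2,.022,.012],[-L/2+.012,.022,.012]])
        for q,col in((top,(0,0,255)),(foot,(0,200,0))):
            q=(proj(n,q@r.T+p[:3])-[u0,v0]+.5)*k-.5
            cv2.polylines(c,[np.round(q).astype(np.int32)],True,col,1)
    cv2.imwrite(fn,c)
E
python3 - <<'E'
from fit import *
np.set_printoptions(precision=4,suppress=True)
for n in('scene','top'): robot.camera(n)
P=[]
for th,L,p0 in [('angle_base',.09,[.589,.1295,.0095,-1.5]),('angle_long',.09,[.610,.301,.0075,.35]),('angle_short',.064,[.588,-.143,.0075,-.3])]:
    p,c=fit(th,L,p0); print(th,p,np.degrees(p[3]),round(c,3)); P.append((p,L))
    for n in ('scene','top'): print('   ',n,fit(th,L,p,cams=(n,),fixz=p0[2])[0])
overlay('top',P[:2],'pics/ovA.png',(190,150,140,80),5)
overlay('top',P[2:],'pics/ovB.png',(360,150,100,90),6)
overlay('scene',P,'pics/ovC.png',(220,140,200,130),4)
print(robot.get_obs()['time'])
np.save('P.npy',np.array([p for p,L in P]))
E
```

```text
angle_base scene conf 0.97 px 573
angle_base top conf 0.77 px 674
angle_base [ 0.5878  0.127   0.0112 -1.4227] -81.51286950622521 0.152
angle_base scene conf 0.97 px 573
    scene [ 0.5902  0.1274  0.0095 -1.4208]
angle_base top conf 0.77 px 674
    top [ 0.5873  0.1285  0.0095 -1.4289]
angle_long scene conf 0.62 px 402
angle_long top conf 0.96 px 697
angle_long [0.614  0.3043 0.0082 0.4454] 25.517435436664865 0.17
angle_long scene conf 0.62 px 402
    scene [0.6167 0.3045 0.0075 0.4476]
angle_long top conf 0.96 px 697
    top [0.6125 0.3044 0.0075 0.4269]
angle_short scene conf 0.59 px 568
angle_short top conf 0.65 px 504
angle_short [ 0.5911 -0.1446  0.007  -0.3491] -20.00181124310479 0.118
angle_short scene conf 0.59 px 568
    scene [ 0.5909 -0.1451  0.0075 -0.339 ]
angle_short top conf 0.65 px 504
    top [ 0.5905 -0.1439  0.0075 -0.3657]
1.65
```

View pics/ovA.png

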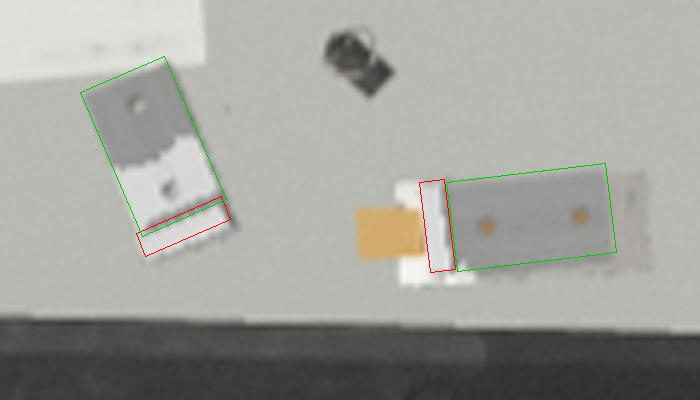

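View pics/ovB.png

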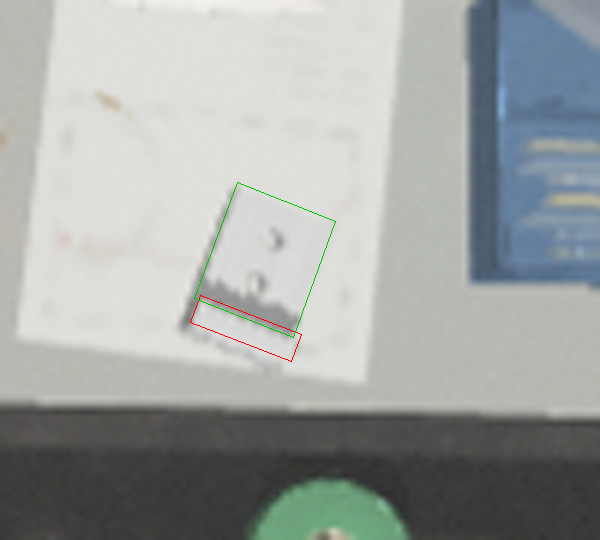

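View pics/ovC.png

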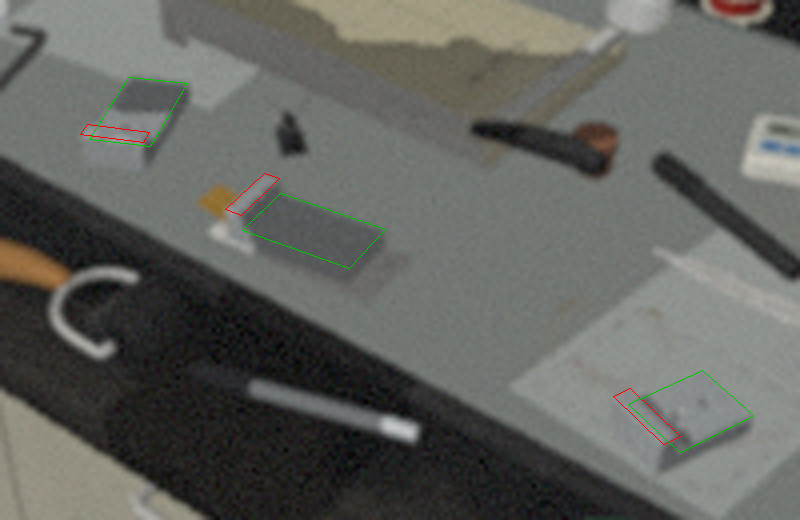

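```bash
python3 - <<'E'
from h import *
for n,rs in (('top',[(208,158,35,50),(262,172,64,42),(385,175,40,45)]),('scene',[(238,155,32,32),(270,178,58,42),(368,230,45,35)])):
    im=np.mean([robot.camera(n).astype(float) for _ in range(4)],0)[:,:,::-1]
    np.save(f'{n}_avg.npy',im)
    T=[]
    for i,(u,v,w,h) in enumerate(rs):
        k=12
        c=im[v:v+h,u:u+w]; c=np.clip((c-c.min())/(c.max()-c.min())*255,0,255).astype(np.uint8)
        c=cv2.resize(c,None,fx=k,fy=k,interpolation=cv2.INTER_CUBIC)
        for j in range(0,w,5): cv2.putText(c,str(u+j),(j*k,8),0,.3,(0,0,255)); cv2.line(c,(int((j+.5)*k),10),(int((j+.5)*k),14),(0,0,255))
        for j in range(0,h,5): cv2.putText(c,str(v+j),(0,int((j+.5)*k)+3),0,.3,(0,0,255)); cv2.line(c,(20,int((j+.5)*k)),(24,int((j+.5)*k)),(0,0,255))
        cv2.imwrite(f'pics/z_{n}{i}.png',c[:600,:800])
E
```

```text
(no output)
```

View pics/z_top0.png

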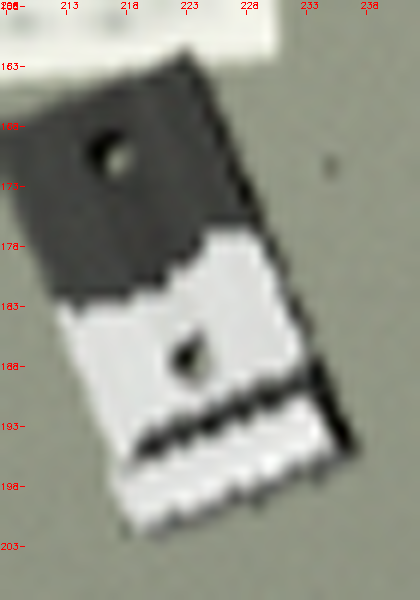

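View pics/z_top1.png

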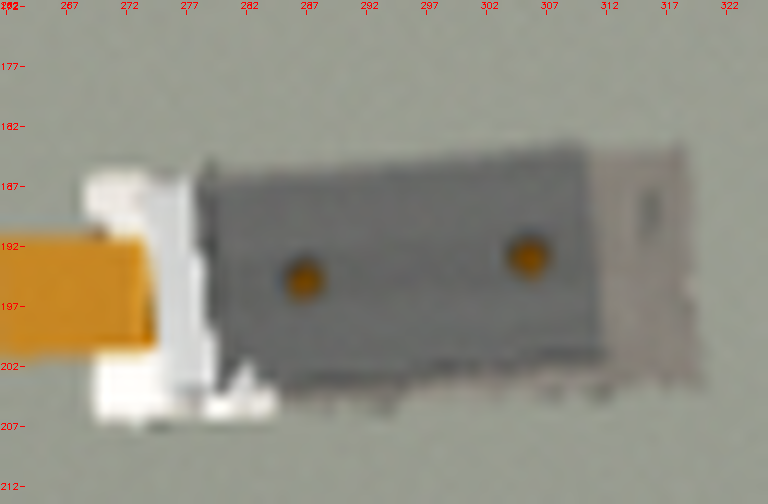

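View pics/z_top2.png

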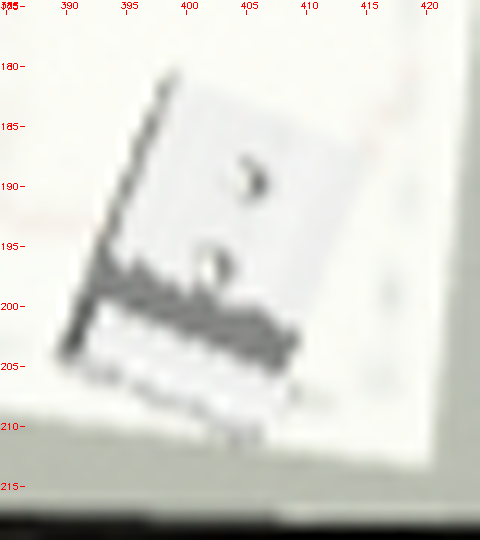

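View pics/z_scene0.png

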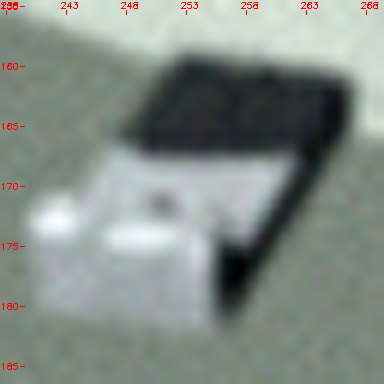

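View pics/z_scene1.png

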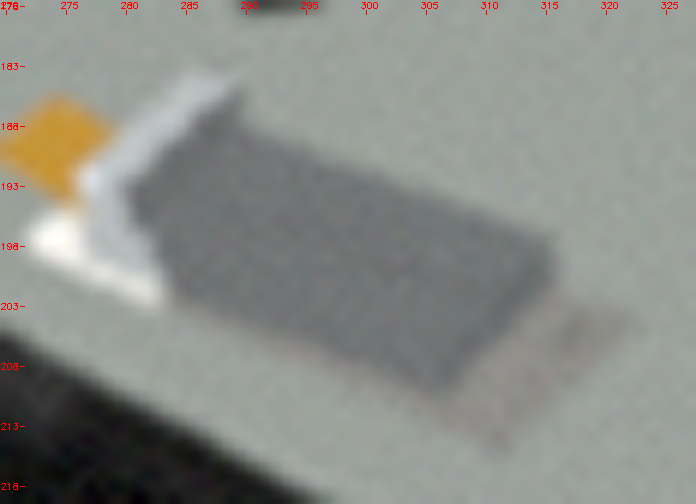

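View pics/z_scene2.png

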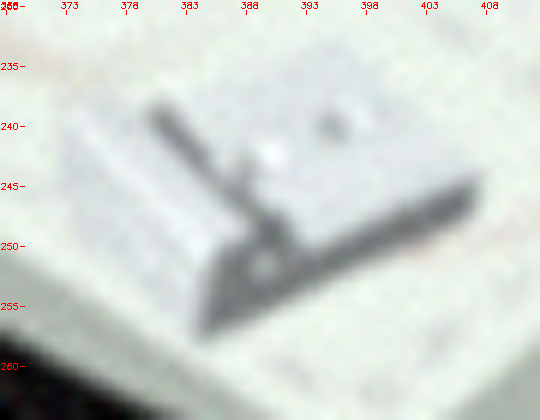

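```bash
cat > corn.py <<'E'
from h import *
from scipy.optimize import least_squares
np.set_printoptions(precision=4,suppress=True)
# (view,(u,v),local(x sign code, y, z)); x: 'L' lip outer,'I' lip inner,'T' toe
def solve(L,obs,p0,freez=True):
    X={'L':-L/2,'I':-L/2+.012,'T':L/2}
    def res(p):
        r=R.from_euler('z',p[3]).as_matrix(); o=[]
        for n,uv,(x,y,z) in obs: o.append(proj(n,r@np.array([X[x],y*.022,z])+p[:3])[0]-uv)
        return np.ravel(o)
    s=least_squares(res,p0,loss='soft_l1',x_scale=[.01,.01,.01,.1])
    return s.x,res(s.x).reshape(-1,2)
E
python3 - <<'E'
from corn import *
P=np.load('P.npy'); t,s='top','scene'
O=[('base',.09,[(t,(310.1,183.6),('T',1,.012)),(t,(311.9,201.3),('T',-1,.012)),(t,(277.9,186.9),('I',1,.024)),(t,(279.4,203.6),('I',-1,.024)),(t,(273.8,186.9),('L',1,.024)),
 (s,(276.6,192.5),('L',-1,.024)),(s,(286.2,183.5),('L',1,.024)),(s,(289.5,184.8),('I',1,.024)),(s,(315.5,197.5),('T',1,.012))]),
('long',.09,[(t,(223.2,161.8),('T',-1,.012)),(t,(208.0,168.3),('T',1,.012)),(t,(218.75,201.7),('L',1,.024)),(t,(235,195.4),('L',-1,.024)),
 (s,(253.3,159.5),('T',1,.012)),(s,(266.2,161.6),('T',-1,.012)),(s,(240.8,172.4),('L',1,.024)),(s,(254.6,174.1),('L',-1,.024)),(s,(256,181.6),('L',-1,0)),(s,(241.2,179.5),('L',1,0))]),
('short',.064,[(t,(399.3,180.7),('T',1,.012)),(t,(415.2,186.8),('T',-1,.012)),(t,(391.6,204.1),('L',1,.024)),(t,(406.3,209.9),('L',-1,.024)),
 (s,(373.7,238.2),('L',1,.024)),(s,(385,250.3),('L',-1,.024)),(s,(384.2,257.7),('L',-1,0)),(s,(407.1,244.9),('T',-1,.012)),(s,(406.7,247.4),('T',-1,0)),(s,(395.8,233.7),('T',1,.012)),(s,(373.3,243.7),('L',1,0))])]
for (n,L,o),p0 in zip(O,P):
    p,r=solve(L,o,p0); print(n,p,np.degrees(p[3]),'\n',r.T)
E
```

```text
base [ 0.5861  0.1277  0.0093 -1.447 ] -82.904296086949 
 [[ 0.3857  0.3414  0.4855  0.6218 -0.3731 -1.1962 -0.8113 -0.2664 -0.2981]
 [-0.1403 -0.1642 -1.1022  0.1986 -0.6277 -0.0604 -0.0707  0.0255  0.5018]]
long [0.6117 0.3009 0.0118 0.4068] 23.305084731812887 
 [[ 0.9603 -0.8814  0.1144  1.2319 -0.8542  0.7993 -1.4917  0.0991 -0.3423
  -0.7429]
 [-0.3222 -0.2919 -0.1413 -0.6323 -1.1112 -1.1773  0.2231  0.8123  0.6401
   0.4187]]
short [ 0.591  -0.1446  0.0071 -0.3836] -21.980786997738864 
 [[ 0.2859  0.5932 -0.6037  1.2406 -0.9975 -0.3265 -0.4287  0.7468  0.5253
  -0.2601 -1.2853]
 [-0.81    0.0641 -1.2506  0.0748  0.001   0.2329  0.6718 -0.9951  0.3808
  -1.5353  2.2867]]
```

```bash
cat > plan.py <<'E'
import sys
from h import *
def plan(x,y,z,yaw):
    o=robot.get_obs(); r=R.from_quat(o['tool_rot']); p=o['position']
    d=r.inv().apply(np.array([x,y,z])-p)*100
    X,Y,Z=R.from_matrix(R.from_euler('z',yaw,degrees=True).as_matrix()@np.diag([1,-1,-1])).as_matrix().T
    T=R.from_matrix(np.c_[X,Y,Z])
    # turn in tool frame
    print('t',round(float(o['time']),2),'pos',p.round(4),'yaw',np.degrees(np.arctan2(*r.as_matrix()[[1,0],0])).round(2),'grip',round(float(o['grip_width']),4),'F',o['ft_force'].round(1))
    print('dp cm',d.round(2),'turn deg',np.degrees((r.inv()*T).as_rotvec()).round(2),'q',o['q'].round(2))
plan(*map(float,sys.argv[1:5]))
E
python3 plan.py .608 .300 .19 -66
```

```text
t 2.05 pos [0.1863 0.5966 0.1915] yaw 72.65 grip 0.087 F [-0.4 -0.3 -0.3]
dp cm [-15.74  49.09   0.15] turn deg [ -0.    -0.   138.65] q [ 1.09  0.53  1.43 -0.    1.18 -0.18]
```

```bash
python3 -m creep '{"dp": [[-0.8,2.5,0],[-0.8,2.5,0],[-0.8,2.5,0],[-0.8,2.5,0],[-0.8,2.5,0],[-0.8,2.5,0],[-0.8,2.5,0],[-0.8,2.5,0],[-0.8,2.5,0],[-0.8,2.5,0],[-0.8,2.5,0],[-0.8,2.5,0],[-0.8,2.5,0],[-0.8,2.5,0],[-0.8,2.5,0],[-0.8,2.5,0],[-0.8,2.4,0],[-0.8,2.4,0],[-0.7,2.1,0],[-0.6,2.0,0]], "turn": [[0,0,0],[0,0,0],[0,0,0],[0,0,0],[0,0,0],[0,0,0],[0,0,0],[0,0,0],[0,0,0],[0,0,0],[0,0,0],[0,0,0],[0,0,0],[0,0,0],[0,0,0],[0,0,0],[0,0,0],[0,0,0],[0,0,0],[0,0,0]]}' -1 25; python3 plan.py .608 .300 .19 -66
```

```text
time: 4.05
position: [0.6073, 0.3, 0.1914]
tool_rot: [0.806, 0.592, -0.0, -0.0]
ft_force: [0.3, -0.2, -0.5]
grip_width: 0.0872
t 4.05 pos [0.6073 0.3    0.1914] yaw 72.64 grip 0.0872 F [ 0.3 -0.2 -0.5]
dp cm [0.02 0.07 0.14] turn deg [0.0000e+00 1.0000e-02 1.3864e+02] q [ 0.29  0.6   1.29  0.    1.25 -0.97]
```

```bash
python3 -m creep '{"dp": [[0,0,0],[0,0,0],[0,0,0],[0,0,0],[0,0,0],[0,0,0],[0,0,0],[0,0,0],[0,0,0],[0,0,0],[0,0,0],[0,0,0],[0,0,0],[0,0,0],[0,0,0],[0,0,0],[0,0,0],[0,0,0]], "turn": [[0,0,8],[0,0,8],[0,0,8],[0,0,8],[0,0,8],[0,0,8],[0,0,8],[0,0,8],[0,0,8],[0,0,8],[0,0,8],[0,0,8],[0,0,8],[0,0,8],[0,0,8],[0,0,8],[0,0,8],[0,0,2.5]]}'; python3 plan.py .608 .300 .10 -66
python3 - <<'E'
from h import *
im=robot.camera('scene'); cv2.imwrite('pics/s2.png',im[:,:,::-1])
E
```

```text
time: 5.85
position: [0.6065, 0.3009, 0.1914]
tool_rot: [0.839, -0.545, -0.0, 0.0]
ft_force: [0.2, 0.0, 0.7]
grip_width: 0.0866
t 5.85 pos [0.6065 0.3009 0.1914] yaw -66.03 grip 0.0866 F [0.2 0.  0.7]
dp cm [ 0.14 -0.1   9.14] turn deg [ 0.01  0.01 -0.03] q [0.3  0.6  1.29 0.   1.25 1.45]
```

View pics/s2.png

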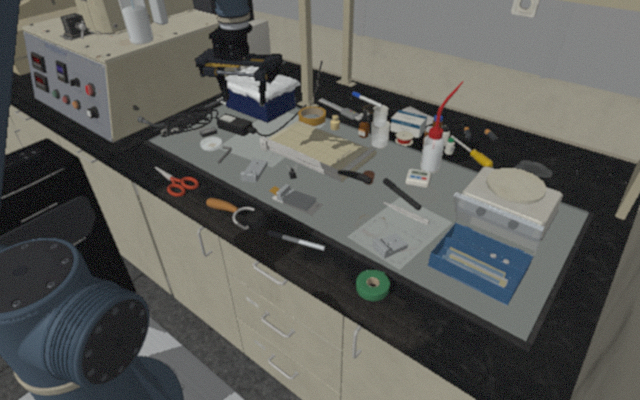

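```bash
python3 -m creep '{"dp": [[0.1,-0.1,2],[0,0,2],[0,0,2],[0,0,2],[0,0,2],[0,0,2],[0,0,2],[0,0,1.5],[0,0,1],[0,0,0.7],[0,0,0.5],[0,0,0.3],[0,0,0.1],[0,0,0]], "turn": [[0,0,0],[0,0,0],[0,0,0],[0,0,0],[0,0,0],[0,0,0],[0,0,0],[0,0,0],[0,0,0],[0,0,0],[0,0,0],[0,0,0],[0,0,0],[0,0,0]]}'; python3 plan.py .608 .300 .0095 -66
python3 - <<'E'
from h import *
for n,(u,v,w,h) in (('scene',(180,100,130,110)),('top',(180,130,140,100))):
    im=robot.camera(n)[:,:,::-1]; cv2.imwrite(f'pics/{n}3.png',cv2.resize(im[v:v+h,u:u+w],None,fx=5,fy=5,interpolation=cv2.INTER_CUBIC))
E
```

```text
time: 7.3
position: [0.6079, 0.3005, 0.0109]
tool_rot: [0.839, -0.544, 0.0, -0.0]
ft_force: [-0.5, -0.6, -0.6]
grip_width: 0.0873
t 7.3 pos [0.6079 0.3005 0.0109] yaw -65.85 grip 0.0873 F [-0.5 -0.6 -0.6]
dp cm [0.05 0.01 0.14] turn deg [-0.04 -0.01  0.15] q [0.29 0.82 1.41 0.   0.91 1.44]
```

View pics/scene3.png

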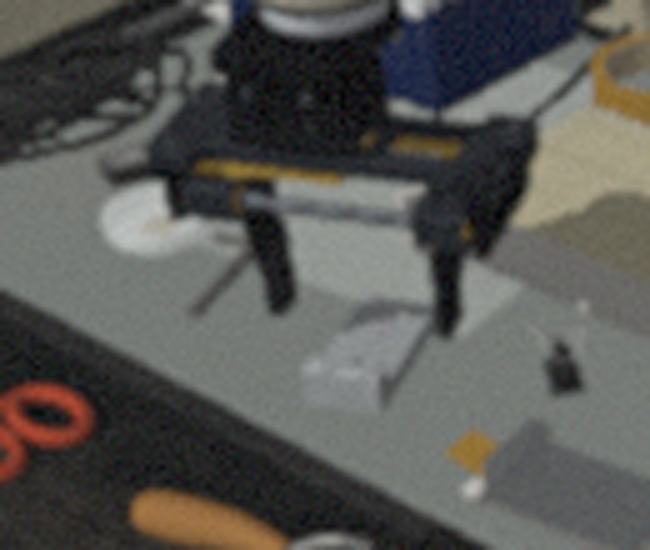

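View pics/top3.png

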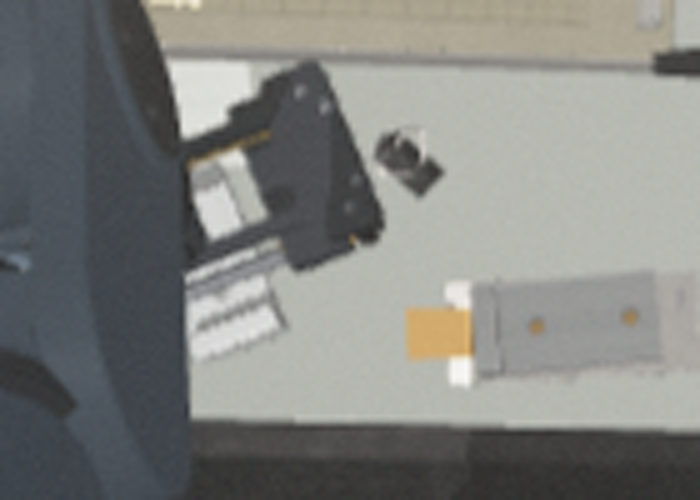

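```bash
python3 -m creep '{"dp": [[0,0,0.1],[0,0,0],[0,0,0],[0,0,0],[0,0,0],[0,0,0],[0,0,0],[0,0,0]], "turn": [[0,0,0],[0,0,0],[0,0,0],[0,0,0],[0,0,0],[0,0,0],[0,0,0],[0,0,0]]}' 1 40;python3 -m creep '{"dp": [[0,0,0],[0,0,0],[0,0,0],[0,0,0]], "turn": [[0,0,0],[0,0,0],[0,0,0],[0,0,0]]}'; python3 plan.py .608 .300 .0095 -66
```

```text
time: 8.2
position: [0.6076, 0.3004, 0.0094]
tool_rot: [0.839, -0.544, -0.0, 0.0]
ft_force: [-0.0, -0.1, 0.8]
grip_width: 0.0307
time: 8.6
position: [0.6076, 0.3004, 0.0095]
tool_rot: [0.839, -0.544, -0.0, 0.0]
ft_force: [-0.3, 0.0, -0.2]
grip_width: 0.0024
t 8.6 pos [0.6076 0.3004 0.0095] yaw -65.85 grip 0.0024 F [-0.3  0.  -0.2]
dp cm [ 0.05 -0.02 -0.  ] turn deg [0.   0.   0.15] q [ 0.29  0.82  1.41 -0.    0.91  1.44]
```

```bash
python3 - <<'E'
from h import *
for n,(u,v,w,h) in (('scene',(210,110,100,90)),('top',(180,130,140,100))):
    im=robot.camera(n)[:,:,::-1]; cv2.imwrite(f'pics/{n}4.png',cv2.resize(im[v:v+h,u:u+w],None,fx=5.7,fy=5.7,interpolation=cv2.INTER_CUBIC))
o=robot.get_obs()
print(proj('scene',o['position']),proj('top',o['position']))
E
```

```text
[[253.39278797 173.18316888]] [[223.68729672 184.18658759]]
```

View pics/scene4.png

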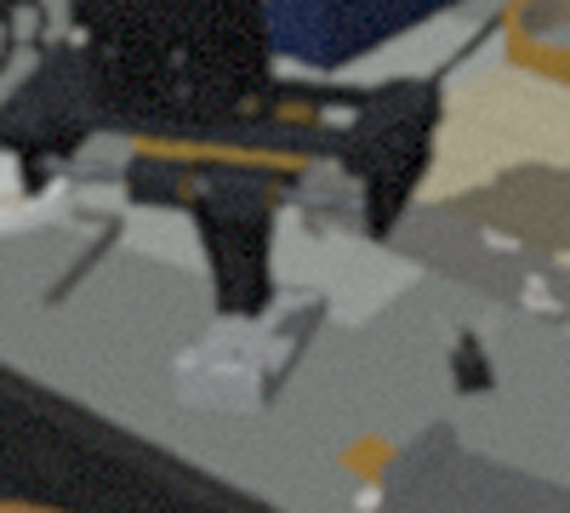

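View pics/top4.png

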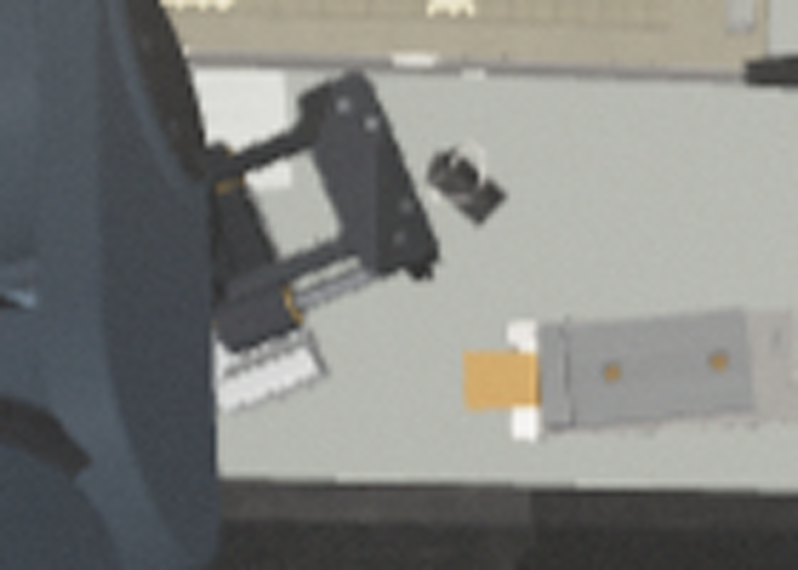

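```bash
python3 - <<'E'
from h import *
for n,(u,v,w,h) in (('scene',(228,130,50,60)),):
    im=np.mean([robot.camera(n).astype(float) for _ in range(4)],0)[:,:,::-1][v:v+h,u:u+w]
    im=np.clip(im*1.6,0,255).astype(np.uint8)
    cv2.imwrite(f'pics/{n}5.png',cv2.resize(im,None,fx=10,fy=10,interpolation=cv2.INTER_CUBIC))
r=R.from_quat(robot.get_obs()['tool_rot']).as_matrix(); p=robot.get_obs()['position']
for d in(0,-.019,-.07): print(d,proj('scene',p+r[:,2]*d), (proj('scene',p+r[:,2]*d)-[228,130])*10)
E
```

```text
0 [[253.39035219 173.19204038]] [[253.90352192 431.92040378]]
-0.019 [[252.63464046 167.49768737]] [[246.34640463 374.97687366]]
-0.07 [[250.52883287 151.63024567]] [[225.28832873 216.30245675]]
```

View pics/scene5.png

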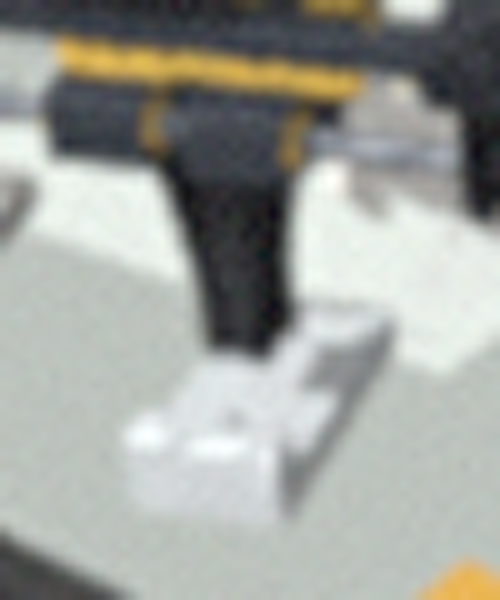

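```bash
python3 - <<'E'
from h import *
np.set_printoptions(precision=4,suppress=True)
for z in (.0095,.0195,.03,.04,.05): print(ray('scene',(252,165),z))
o=robot.get_obs(); print(o['q'],o['position'],o['joint_torque'],o['grip_width'],o['ft_force'])
r=R.from_quat(o['tool_rot']).as_matrix(); p=o['position']
im=robot.camera('top')[:,:,::-1]
u,v,w,h=180,120,100,80
c=cv2.resize(im[v:v+h,u:u+w],None,fx=8,fy=7.5)
c=cv2.resize(im[v:v+h,u:u+w],None,fx=7,fy=7,interpolation=cv2.INTER_CUBIC)
P=[p-r[:,2]*.1+r[:,0]*a+r[:,1]*b for a,b in((-.095,-.0375),(.095,-.0375),(.095,.0375),(-.095,.0375))]
q=(proj('top',np.array(P))-[u,v]+.5)*7
cv2.polylines(c,[q.astype(np.int32)],True,(0,0,255),1)
q=(proj('top',p)[0]-[u,v]+.5)*7; cv2.circle(c,tuple(q.astype(int)),4,(0,255,255),1)
cv2.imwrite('pics/top6.png',c)
im=robot.camera('scene')[:,:,::-1]
u,v,w,h=200,90,100,100
c=cv2.resize(im[v:v+h,u:u+w],None,fx=6,fy=6,interpolation=cv2.INTER_CUBIC)
for d in(.07,.1):
  P=[p-r[:,2]*d+r[:,0]*a+r[:,1]*b for a,b in((-.095,-.0375),(.095,-.0375),(.095,.0375),(-.095,.0375))]
  q=(proj('scene',np.array(P))-[u,v]+.5)*6
  cv2.polylines(c,[q.astype(np.int32)],True,(0,0,255),1)
q=(proj('scene',p)[0]-[u,v]+.5)*6; cv2.circle(c,tuple(q.astype(int)),4,(0,255,255),1)
cv2.imwrite('pics/scene6.png',c)
E
```

```text
[0.6339 0.3323 0.0095]
[0.624  0.3208 0.0195]
[0.6136 0.3087 0.03  ]
[0.6038 0.2972 0.04  ]
[0.5939 0.2857 0.05  ]
[0.2946 0.8179 1.4126 0.     0.911  1.4439] [0.6076 0.3004 0.0094] [  0.0001 -51.5196 -13.395    0.0363  -0.0705  -0.    ] 0.0009679256112959238 [ 0.8128 -0.7155 -0.0055]
```

View pics/top6.png

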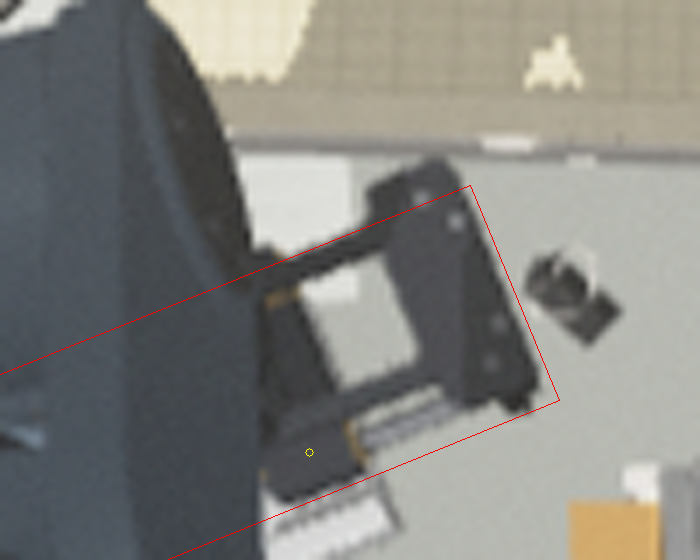

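View pics/scene6.png

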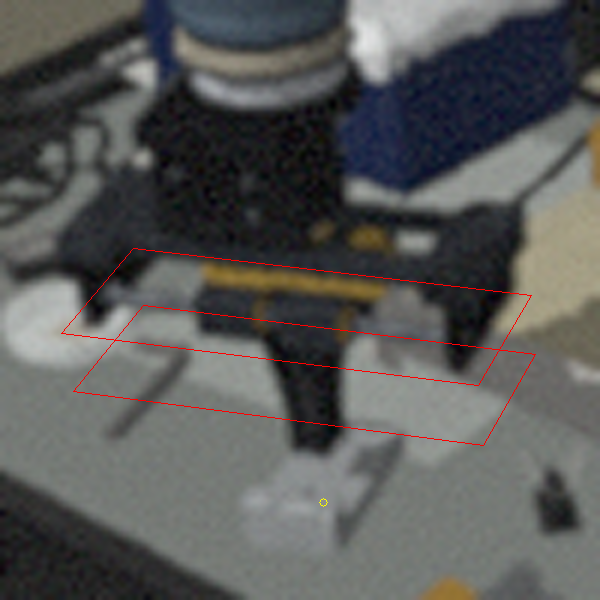

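```bash
python3 -m creep '{"dp": [[0,0,0],[0,0,0],[0,0,0],[0,0,0],[0,0,0],[0,0,0],[0,0,0],[0,0,0]], "turn": [[0,0,0],[0,0,0],[0,0,0],[0,0,0],[0,0,0],[0,0,0],[0,0,0],[0,0,0]]}' -1; python3 - <<'E'
from h import *
im=cv2.imread('pics/s2.png'); r=R.from_quat([0.839, -0.545, -0.0, 0.0]).as_matrix(); p=np.array([0.6065, 0.3009, 0.1914])
P=[p-r[:,2]*d+r[:,0]*a for d in(0,.019,.07) for a in(-.0435,.0435)]
u,v,w,h=180,30,120,100
c=cv2.resize(im[v:v+h,u:u+w],None,fx=6,fy=6,interpolation=cv2.INTER_CUBIC)
for q in proj('scene',np.array(P)): cv2.circle(c,tuple(((q-[u,v]+.5)*6).astype(int)),4,(0,0,255),1)
cv2.imwrite('pics/s2z.png',c)
E
```

```text
time: 9.8
position: [0.6076, 0.3003, 0.0095]
tool_rot: [0.839, -0.544, 0.0, 0.0]
ft_force: [-0.8, -0.2, -0.3]
grip_width: 0.0564
```

View pics/s2z.png

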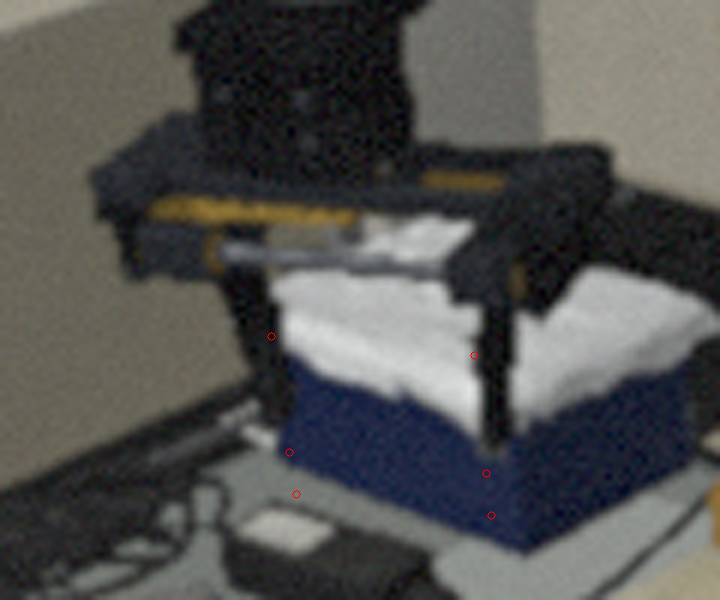

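```bash
python3 -m creep '{"dp": [[0,0,0],[0,0,0],[0,0,0],[0,0,0],[0,0,0],[0,0,0.2],[0,0,0.3],[0,0,0.3],[0,0,0.3],[0,0,0.2],[0,0,0.2]], "turn": [[0,0,0],[0,0,0],[0,0,0],[0,0,0],[0,0,0],[0,0,0],[0,0,0],[0,0,0],[0,0,0],[0,0,0],[0,0,0]]}' -1;  python3 - <<'E'
from h import *
for n,(u,v,w,h) in (('scene',(208,110,100,90)),):
    im=robot.camera(n)[:,:,::-1]; c=cv2.resize(im[v:v+h,u:u+w],None,fx=6.5,fy=6.5,interpolation=cv2.INTER_CUBIC)
    o=robot.get_obs(); p=o['position']; r=R.from_quat(o['tool_rot']).as_matrix()
    for z in (0,.0195):
     for a in (-.0435,.0435):
      q=p+r[:,0]*a; q[2]=z
      for q in proj(n,q): cv2.circle(c,tuple(((q-[u,v]+.5)*6.5).astype(int)),3,(0,0,255),1)
    cv2.imwrite(f'pics/{n}7.png',c)
E
```

```text
time: 10.9
position: [0.6075, 0.3003, -0.0059]
tool_rot: [0.839, -0.544, -0.0, 0.0]
ft_force: [-0.0, 0.4, -0.7]
grip_width: 0.0873
```

View pics/scene7.png

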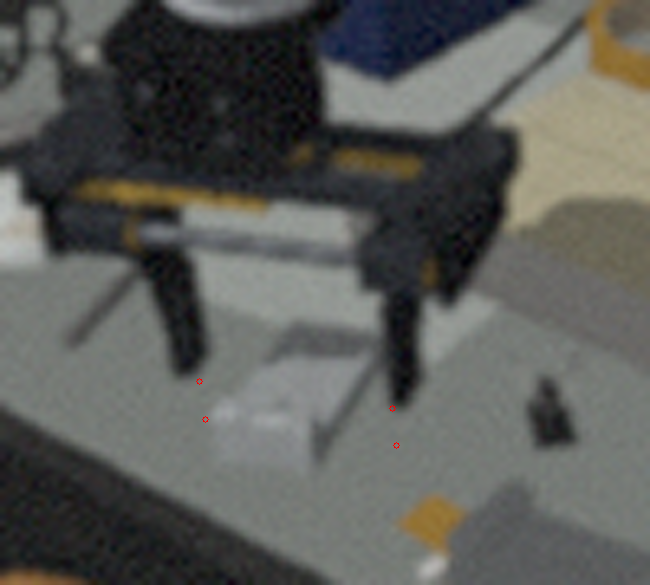

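```bash
python3 -m creep '{"dp": [[0,0,0.2],[0,0,0.2],[0,0,0.2],[0,0,0.1],[0,0,0.1],[0,0,0]], "turn": [[0,0,0],[0,0,0],[0,0,0],[0,0,0],[0,0,0],[0,0,0]]}' -1; python3 -m creep '{"dp": [[0,0,0.1],[0,0,0.1],[0,0,0]], "turn": [[0,0,0],[0,0,0],[0,0,0]]}';  python3 -m creep '{"dp": [[0,0,0.1],[0,0,0]], "turn": [[0,0,0],[0,0,0]]}'
```

```text
time: 11.55
position: [0.6075, 0.3003, -0.0137]
tool_rot: [0.839, -0.544, -0.0, 0.0]
ft_force: [0.5, -0.2, -0.2]
grip_width: 0.0869
time: 11.85
position: [0.6075, 0.3003, -0.0157]
tool_rot: [0.839, -0.544, -0.0, 0.0]
ft_force: [-0.6, 0.6, 0.6]
grip_width: 0.0869
time: 12.05
position: [0.6075, 0.3004, -0.0167]
tool_rot: [0.839, -0.544, -0.0, 0.0]
ft_force: [-0.3, -0.1, -0.2]
grip_width: 0.0869
```

```bash
python3 -m creep '{"dp": [[0,0,0.1],[0,0,0]], "turn": [[0,0,0],[0,0,0]]}';  python3 -m creep '{"dp": [[0,0,0.1],[0,0,0]], "turn": [[0,0,0],[0,0,0]]}';  python3 - <<'E'
from h import *
for n,(u,v,w,h) in (('scene',(208,110,100,90)),):
    im=robot.camera(n)[:,:,::-1]; c=cv2.resize(im[v:v+h,u:u+w],None,fx=6.5,fy=6.5,interpolation=cv2.INTER_CUBIC)
    o=robot.get_obs(); p=o['position']; r=R.from_quat(o['tool_rot']).as_matrix()
    for z in (0.0075,.0195):
     for a in (-.0435,.0435):
      q=p+r[:,0]*a; q[2]=z
      for q in proj(n,q): cv2.circle(c,tuple(((q-[u,v]+.5)*6.5).astype(int)),3,(0,0,255),1)
    cv2.imwrite(f'pics/{n}8.png',c)
E
```

```text
time: 12.25
position: [0.6075, 0.3003, -0.0177]
tool_rot: [0.839, -0.544, -0.0, 0.0]
ft_force: [0.2, -0.2, 0.5]
grip_width: 0.0871
time: 12.45
position: [0.6075, 0.3003, -0.0187]
tool_rot: [0.839, -0.544, -0.0, 0.0]
ft_force: [0.5, 0.6, 0.1]
grip_width: 0.0871
```

View pics/scene8.png

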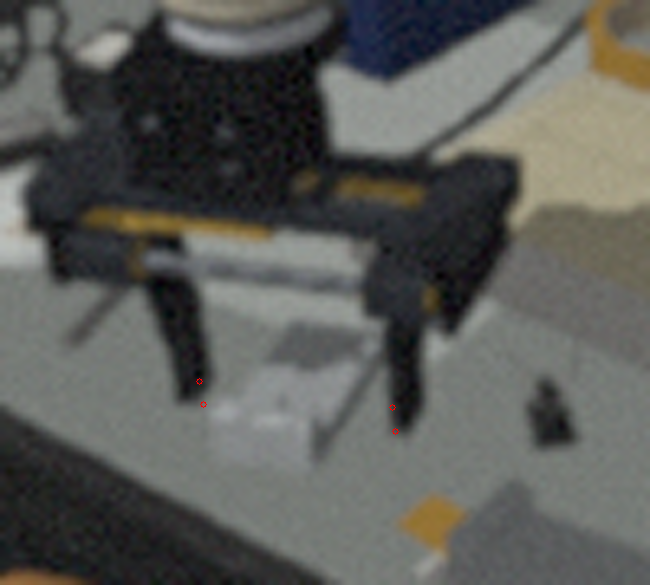

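```bash
python3 -m creep '{"dp": [[0,0,0],[0,0,0],[0,0,0],[0,0,0],[0,0,0],[0,0,0],[0,0,0],[0,0,0]], "turn": [[0,0,0],[0,0,0],[0,0,0],[0,0,0],[0,0,0],[0,0,0],[0,0,0],[0,0,0]]}' 1 40;python3 -m creep '{"dp": [[0,0,0],[0,0,0],[0,0,0]], "turn": [[0,0,0],[0,0,0],[0,0,0]]}'
```

```text
time: 13.3
position: [0.6075, 0.3006, -0.0185]
tool_rot: [0.839, -0.544, -0.0, -0.0]
ft_force: [-0.9, 1.1, 0.3]
grip_width: 0.0432
time: 13.6
position: [0.6074, 0.3006, -0.0185]
tool_rot: [0.839, -0.544, -0.0, -0.0]
ft_force: [-0.9, 2.0, -0.7]
grip_width: 0.0429
```

```bash
python3 -m creep '{"dp": [[0,0,-0.2],[0,0,-0.5],[0,0,-1],[0,0,-1.5],[0,0,-1.5],[0,0,-1.5],[0,0,-1],[0,0,-0.8],[0,0,0]], "turn": [[0,0,0],[0,0,0],[0,0,0],[0,0,0],[0,0,0],[0,0,0],[0,0,0],[0,0,0],[0,0,0]]}';  python3 - <<'E'
from h import *
for n,(u,v,w,h) in (('scene',(208,90,120,100)),):
    im=robot.camera(n)[:,:,::-1]; c=cv2.resize(im[v:v+h,u:u+w],None,fx=6,fy=6,interpolation=cv2.INTER_CUBIC)
    cv2.imwrite(f'pics/{n}9.png',c)
E
```

```text
time: 14.5
position: [0.6086, 0.3007, 0.0633]
tool_rot: [0.839, -0.544, 0.001, -0.001]
ft_force: [0.9, 0.4, -3.1]
grip_width: 0.0434
```

View pics/scene9.png

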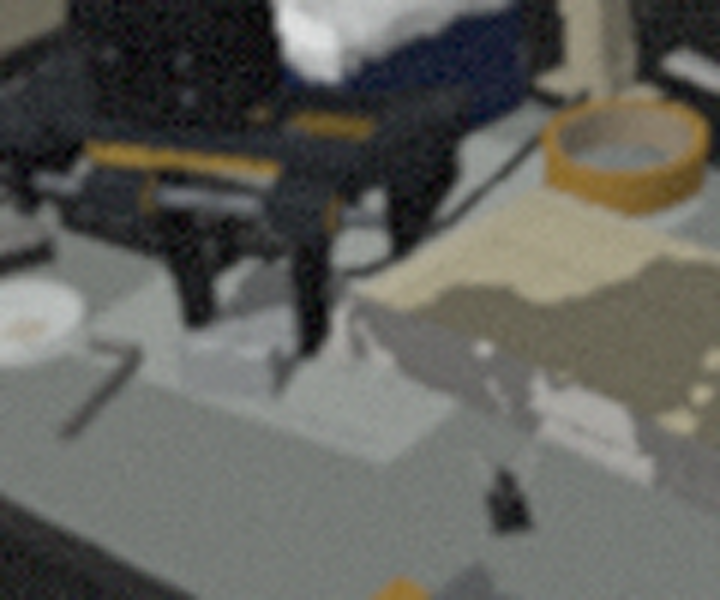

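```bash
python3 plan.py .5897 .1068 .0633 7.8; python3 - <<'E'
from h import *
robot.camera('scene')
for th in ('angle_long','angle_long_lip'):
  for d in robot.tip_of(th,'scene')[:2]: print(th,d['confidence'],toworld('scene',d['point']))
E
```

```text
t 14.55 pos [0.6079 0.3005 0.0622] yaw -65.85 grip 0.0429 F [-0.3 -0.  -2.5]
dp cm [16.93  9.59 -0.12] turn deg [-5.000e-02 -5.000e-02 -7.365e+01] q [ 0.29  0.75  1.39 -0.    1.    1.44]
angle_long 0.9 [0.6126884  0.30224449 0.09085114]
angle_long_lip 0.81 [0.57811939 0.28445916 0.10834301]
```

```bash
python3 -m creep '{"dp": [[0.5,0.3,0],[1,0.6,0],[1.5,0.9,0],[1.8,1,0],[2,1.1,0],[2,1.1,0],[2,1.1,0],[2,1.1,0],[1.8,1,0],[1.2,0.7,0],[0.7,0.4,0],[0.4,0.3,0],[0,0,0]], "turn": [[0,0,0],[0,0,0],[0,0,0],[0,0,0],[0,0,0],[0,0,0],[0,0,0],[0,0,0],[0,0,0],[0,0,0],[0,0,0],[0,0,0],[0,0,0]]}'; python3 -m creep '{"dp": [[0,0,0],[0,0,0],[0,0,0],[0,0,0],[0,0,0],[0,0,0],[0,0,0],[0,0,0],[0,0,0],[0,0,0],[0,0,0],[0,0,0],[0,0,0],[0,0,0],[0,0,0]], "turn": [[0,0,-3],[0,0,-5],[0,0,-6],[0,0,-6],[0,0,-6],[0,0,-6],[0,0,-6],[0,0,-6],[0,0,-6],[0,0,-6],[0,0,-6],[0,0,-6],[0,0,-3.6],[0,0,-2],[0,0,0]]}'; python3 plan.py .5897 .1068 .0633 7.8; python3 - <<'E'
from h import *
for n,(u,v,w,h) in (('scene',(240,120,120,100)),('top',(240,140,120,90))):
    im=robot.camera(n)[:,:,::-1]; c=cv2.resize(im[v:v+h,u:u+w],None,fx=6,fy=6,interpolation=cv2.INTER_CUBIC)
    cv2.imwrite(f'pics/{n}10.png',c)
    for th in ('angle_long','angle_long_lip','angle_base','angle_base_lip'):
      for d in robot.tip_of(th,n)[:2]: print(n,th,round(d['confidence'],2),toworld(n,d['point']).round(4))
E
```

```text
time: 16.0
position: [0.589, 0.1065, 0.0615]
tool_rot: [0.839, -0.544, -0.0, 0.0]
ft_force: [1.1, 0.5, -2.3]
grip_width: 0.0428
time: 17.5
position: [0.5891, 0.108, 0.0614]
tool_rot: [0.998, 0.068, 0.0, -0.0]
ft_force: [0.7, 0.7, -3.8]
grip_width: 0.0434
t 17.5 pos [0.5891 0.108  0.0614] yaw 7.83 grip 0.0434 F [ 0.7  0.7 -3.8]
dp cm [ 0.04  0.12 -0.19] turn deg [-0.01 -0.01  0.03] q [-0.01  0.66  1.61  0.    0.87 -0.14]
scene angle_long 0.88 [0.588  0.1115 0.0888]
scene angle_long 0.42 [ 0.4726 -0.1762 -0.004 ]
scene angle_long_lip 0.64 [0.5979 0.0759 0.1099]
scene angle_base 0.9 [0.5875 0.1307 0.0079]
scene angle_base_lip 0.88 [0.5853 0.166  0.036 ]
scene angle_base_lip 0.19 [ 0.5891 -0.1459  0.0076]
top angle_base 0.27 [ 0.4721 -0.1741  0.0015]
top angle_base_lip 0.61 [0.5807 0.1633 0.0305]
```

View pics/scene10.png

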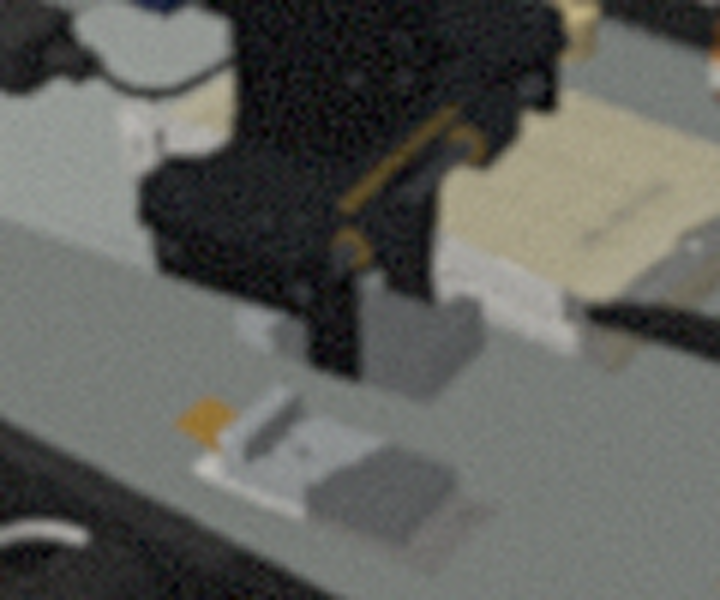

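View pics/top10.png

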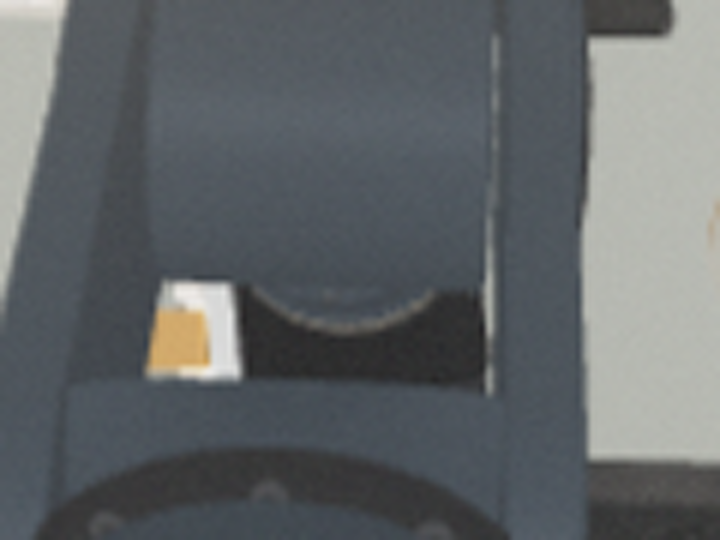

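```bash
python3 -m creep '{"dp": [[0.15,0.1,0.3],[0,0,0.6],[0,0,0.8],[0,0,0.9],[0,0,0.8],[0,0,0.6],[0,0,0.5],[0,0,0.3],[0,0,0.2],[0,0,0]], "turn": [[0,0,0],[0,0,0],[0,0,0],[0,0,0],[0,0,0],[0,0,0],[0,0,0],[0,0,0],[0,0,0],[0,0,0]]}'; python3 plan.py .5906 .107 -.0047 7.8; python3 - <<'E'
from h import *
for n,(u,v,w,h) in (('scene',(260,150,80,65)),):
    im=np.mean([robot.camera(n).astype(float) for _ in range(3)],0)[:,:,::-1]; c=cv2.resize(np.clip(im[v:v+h,u:u+w]*1.4,0,255).astype(np.uint8),None,fx=9,fy=9,interpolation=cv2.INTER_CUBIC)
    cv2.imwrite(f'pics/{n}11.png',c)
    for th in ('angle_long','angle_long_lip','angle_base','angle_base_lip'):
      for d in robot.tip_of(th,n)[:1]: print(n,th,round(d['confidence'],2),toworld(n,d['point']).round(4))
E
```

```text
time: 19.0
position: [0.5907, 0.1061, 0.0113]
tool_rot: [0.998, 0.068, -0.0, 0.0]
ft_force: [0.2, 0.7, -3.6]
grip_width: 0.043
t 19.0 pos [0.5907 0.1061 0.0113] yaw 7.75 grip 0.043 F [ 0.2  0.7 -3.6]
dp cm [ 0.   -0.09  1.6 ] turn deg [-0.    0.01 -0.05] q [-0.01  0.74  1.62 -0.    0.77 -0.14]
scene angle_long 0.86 [0.5865 0.107  0.0416]
scene angle_long_lip 0.84 [0.5954 0.0736 0.0629]
scene angle_base 0.21 [ 0.7117 -0.1138  0.0052]
scene angle_base_lip 0.51 [0.5854 0.1653 0.0348]
```

View pics/scene11.png

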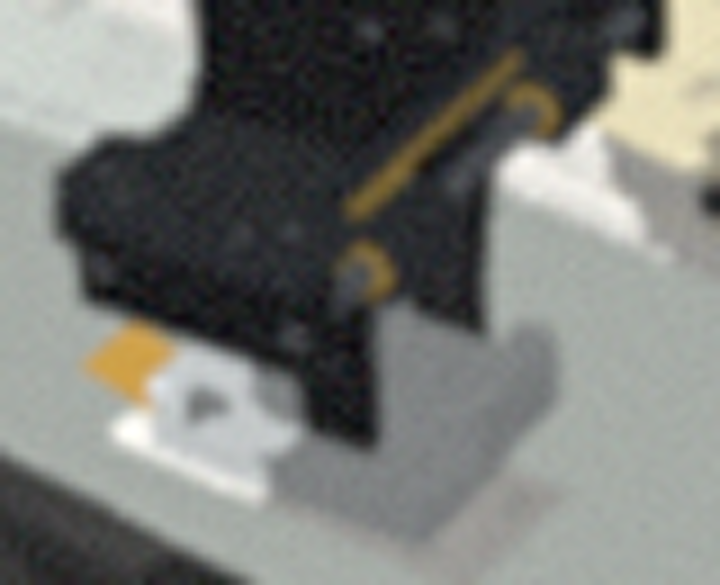

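```bash
python3 -m creep '{"dp": [[0,-0.1,0.2],[0,0,0.3],[0,0,0.3],[0,0,0.3],[0,0,0.2],[0,0,0.1],[0,0,0]], "turn": [[0,0,0],[0,0,0],[0,0,0],[0,0,0],[0,0,0],[0,0,0],[0,0,0]]}'; python3 -m creep '{"dp": [[0,0,0.05],[0,0,0.05],[0,0,0]], "turn": [[0,0,0],[0,0,0],[0,0,0]]}'
```

```text
time: 20.05
position: [0.5905, 0.1071, -0.0028]
tool_rot: [0.998, 0.068, -0.0, -0.0]
ft_force: [-0.8, -0.6, -3.2]
grip_width: 0.0433
time: 20.35
position: [0.5907, 0.1071, -0.0035]
tool_rot: [0.998, 0.068, 0.0, 0.0]
ft_force: [1.3, 0.4, -2.7]
grip_width: 0.0433
```

```bash
python3 -m creep '{"dp": [[0,0,0.05],[0,0,0.05],[0,0,0]], "turn": [[0,0,0],[0,0,0],[0,0,0]]}'; python3 -m creep '{"dp": [[0,0,0.05],[0,0,0]], "turn": [[0,0,0],[0,0,0]]}'
```

```text
time: 20.65
position: [0.5906, 0.1071, -0.0046]
tool_rot: [0.998, 0.068, 0.0, 0.0]
ft_force: [0.7, -1.0, -3.2]
grip_width: 0.043
time: 20.85
position: [0.5907, 0.1071, -0.0046]
tool_rot: [0.998, 0.068, 0.0, 0.0]
ft_force: [0.1, 1.0, 1.6]
grip_width: 0.043
```

```bash
python3 -m creep '{"dp": [[0,0,0],[0,0,0],[0,0,0],[0,0,0],[0,0,0],[0,0,0],[0,0,-0.3],[0,0,-1],[0,0,-2],[0,0,-2],[0,0,-2],[0,0,-1.5],[0,0,-1]], "turn": [[0,0,0],[0,0,0],[0,0,0],[0,0,0],[0,0,0],[0,0,0],[0,0,0],[0,0,0],[0,0,0],[0,0,0],[0,0,0],[0,0,0],[0,0,0]]}' -1; python3 plan.py .588 -.143 .09 69
```

```text
time: 22.15
position: [0.5915, 0.1071, 0.0951]
tool_rot: [0.998, 0.068, 0.001, 0.0]
ft_force: [0.9, 0.2, 0.7]
grip_width: 0.0868
t 22.15 pos [0.5915 0.1071 0.0951] yaw 7.75 grip 0.0868 F [0.9 0.2 0.7]
dp cm [-3.72 24.74  0.51] turn deg [  0.11  -0.13 -61.25] q [-0.01  0.62  1.58 -0.    0.94 -0.14]
```

```bash
python3 -m creep '{"dp": [[-0.2,1,0],[-0.4,2.2,0],[-0.4,2.5,0],[-0.4,2.5,0],[-0.4,2.5,0],[-0.4,2.5,0],[-0.4,2.5,0],[-0.4,2.5,0],[-0.4,2.5,0],[-0.3,2,0],[-0.2,1.3,0],[0,0.7,0],[0,0,0],[0,0,0],[0,0,0],[0,0,0],[0,0,0],[0,0,0],[0,0,0],[0,0,0]], "turn": [[0,0,0],[0,0,0],[0,0,0],[0,0,0],[0,0,0],[0,0,0],[0,0,0],[0,0,0],[0,0,0],[0,0,0],[0,0,0],[0,0,0],[0,0,-8],[0,0,-8],[0,0,-8],[0,0,-8],[0,0,-8],[0,0,-8],[0,0,-8],[0,0,-5.5]]}' -1; python3 plan.py .5863 -.1431 -.0175 69.3; python3 - <<'E'
from h import *
for uv in((440,197),(440,150)):
  for z in (.01,.06): print(ray('top',uv,z))
for n,(u,v,w,h) in (('scene',(240,140,220,150)),('top',(180,120,180,120))):
    im=robot.camera(n)[:,:,::-1]; c=cv2.resize(im[v:v+h,u:u+w],None,fx=3.6 if n=='scene' else 4.4,fy=3.6 if n=='scene' else 4.4,interpolation=cv2.INTER_CUBIC)
    cv2.imwrite(f'pics/{n}12.png',c)
    for th in ('angle_long','angle_long_lip','angle_base','angle_base_lip','angle_short','angle_short_lip'):
      for d in robot.tip_of(th,n)[:2]: print(n,th,round(d['confidence'],2),toworld(n,d['point']).round(4))
E
```

```text
time: 24.15
position: [0.585, -0.1421, 0.0926]
tool_rot: [0.821, 0.571, -0.0, -0.001]
ft_force: [0.3, -0.3, -0.1]
grip_width: 0.0872
t 24.15 pos [ 0.585  -0.1421  0.0926] yaw 69.57 grip 0.0872 F [ 0.3 -0.3 -0.1]
dp cm [-0.05  0.17 11.01] turn deg [-0.06 -0.02  0.27] q [-0.42  0.62  1.58  0.    0.94 -1.64]
[ 0.58966249 -0.24107909  0.01      ]
[ 0.58360234 -0.22334806  0.06      ]
[ 0.71047606 -0.24220081  0.01      ]
[ 0.69770833 -0.2244075   0.06      ]
scene angle_long 0.8 [0.589  0.1138 0.0242]
scene angle_long_lip 0.97 [0.5961 0.0716 0.0465]
scene angle_long_lip 0.42 [0.5897 0.1289 0.0093]
scene angle_base 0.49 [0.5916 0.1293 0.0104]
scene angle_base_lip 0.72 [0.5843 0.1674 0.0352]
scene angle_base_lip 0.16 [ 0.7121 -0.1127  0.0035]
scene angle_short 0.97 [ 0.5893 -0.1446  0.0075]
scene angle_short_lip 0.62 [ 0.57   -0.1341  0.0333]
top angle_long 0.83 [0.5901 0.1087 0.0209]
top angle_long_lip 0.79 [0.5971 0.0741 0.0494]
top angle_base 0.72 [0.5853 0.1293 0.0125]
top angle_base_lip 0.51 [0.5851 0.1634 0.0319]
top angle_base_lip 0.43 [0.5895 0.1105 0.0229]
top angle_short 0.75 [ 0.5881 -0.145   0.0079]
top angle_short 0.54 [ 0.714  -0.1126  0.0051]
top angle_short_lip 0.73 [ 0.5644 -0.136   0.0313]
```

View pics/scene12.png

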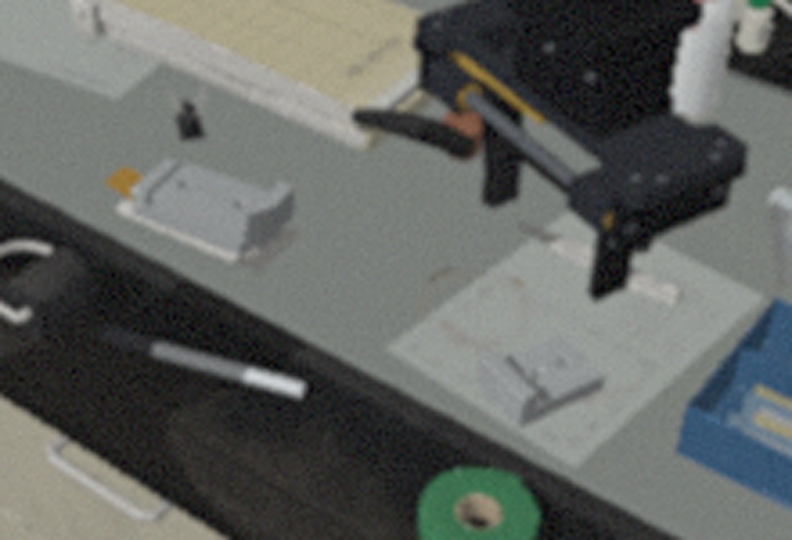

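View pics/top12.png

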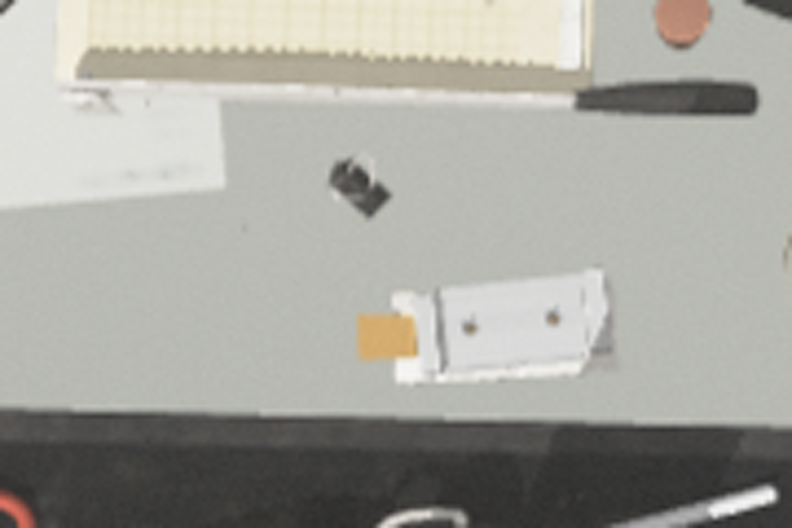

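```bash
python3 -m creep '{"dp": [[0,0.1,1],[0,0,1.8],[0,0,2],[0,0,2],[0,0,1.7],[0,0,1],[0,0,0.6],[0,0,0.4],[0,0,0.3],[0,0,0.2],[0,0,0.1],[0,0,0]], "turn": [[0,0,0],[0,0,0],[0,0,0],[0,0,0],[0,0,0],[0,0,0],[0,0,0],[0,0,0],[0,0,0],[0,0,0],[0,0,0],[0,0,0]]}' -1; python3 plan.py .5858 -.1432 -.0185 69.3; python3 - <<'E'
from h import *
for n,(u,v,w,h) in (('scene',(340,180,110,90)),):
    im=robot.camera(n)[:,:,::-1]; c=cv2.resize(im[v:v+h,u:u+w],None,fx=6.5,fy=6.5,interpolation=cv2.INTER_CUBIC)
    cv2.imwrite(f'pics/{n}13.png',c)
E
```

```text
time: 26.05
position: [0.5864, -0.1434, -0.0177]
tool_rot: [0.823, 0.568, 0.0, 0.0]
ft_force: [0.5, 0.1, 0.3]
grip_width: 0.0869
t 26.05 pos [ 0.5864 -0.1434 -0.0177] yaw 69.25 grip 0.0869 F [0.5 0.1 0.3]
dp cm [-0.01 -0.07  0.08] turn deg [ 0.04  0.   -0.05] q [-0.42  0.79  1.62 -0.    0.73 -1.63]
```

View pics/scene13.png

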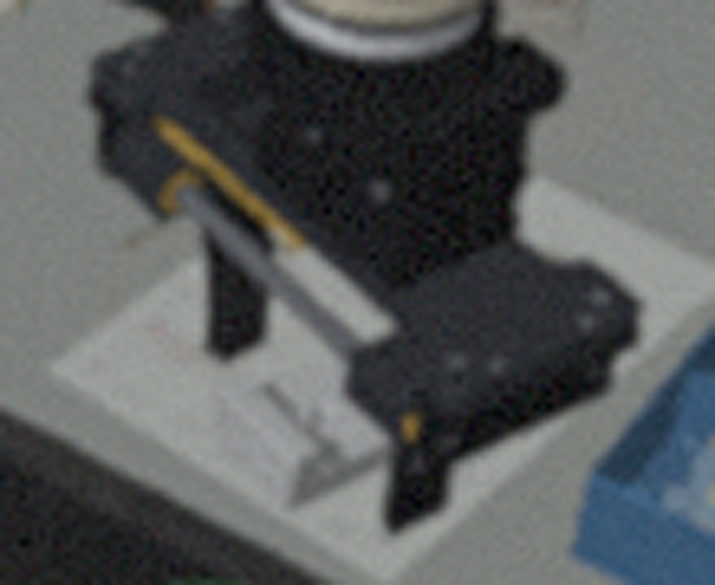

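```bash
python3 -m creep '{"dp": [[0,0,0.1],[0,0,0],[0,0,0],[0,0,0],[0,0,0],[0,0,0],[0,0,0],[0,0,0],[0,0,0],[0,0,0],[0,0,0]], "turn": [[0,0,0],[0,0,0],[0,0,0],[0,0,0],[0,0,0],[0,0,0],[0,0,0],[0,0,0],[0,0,0],[0,0,0],[0,0,0]]}' 1 40; python3 -m creep '{"dp": [[0,0,-0.2],[0,0,-0.5],[0,0,-1],[0,0,-1.8],[0,0,-2],[0,0,-1.8],[0,0,-1],[0,0,-0.5],[0,0,0]], "turn": [[0,0,0],[0,0,0],[0,0,0],[0,0,0],[0,0,0],[0,0,0],[0,0,0],[0,0,0],[0,0,0]]}'; python3 plan.py .588 .1428 .07 7.8; python3 - <<'E'
from h import *
im=robot.camera('scene')[:,:,::-1];u,v,w,h=340,170,110,90
cv2.imwrite('pics/scene14.png',cv2.resize(im[v:v+h,u:u+w],None,fx=6.5,fy=6.5,interpolation=cv2.INTER_CUBIC))
for th in ('angle_short','angle_short_lip'):
  for d in robot.tip_of(th,'scene')[:2]: print(th,d['confidence'],toworld('scene',d['point']))
E
```

```text
time: 27.2
position: [0.5862, -0.1431, -0.0191]
tool_rot: [0.823, 0.568, 0.0, -0.0]
ft_force: [1.3, 1.2, 0.4]
grip_width: 0.044
time: 28.1
position: [0.5864, -0.1434, 0.0696]
tool_rot: [0.823, 0.568, 0.0, 0.0]
ft_force: [-0.6, -0.5, -3.6]
grip_width: 0.0434
t 28.1 pos [ 0.5864 -0.1434  0.0696] yaw 69.25 grip 0.0434 F [-0.6 -0.5 -3.6]
dp cm [26.82 -9.99 -0.05] turn deg [ 6.000e-02 -3.000e-02  6.145e+01] q [-0.42  0.66  1.59 -0.    0.89 -1.63]
angle_short 0.65 [ 0.58984499 -0.14676673  0.09801869]
angle_short_lip 0.79 [ 0.56847014 -0.13663798  0.1243524 ]
```

View pics/scene14.png

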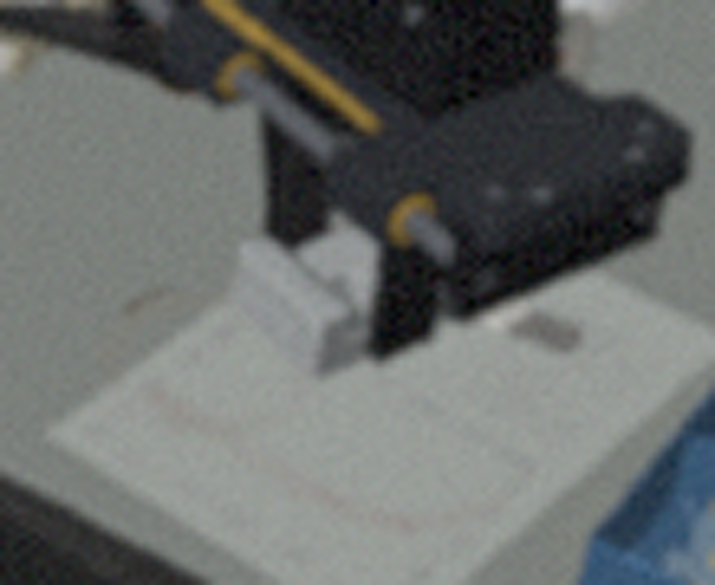

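```bash
python3 -m creep '{"dp": [[0.5,-0.2,0],[1.2,-0.5,0],[2,-0.8,0],[2.4,-0.9,0],[2.5,-1,0],[2.5,-1,0],[2.5,-1,0],[2.5,-1,0],[2.5,-0.9,0],[2.5,-0.9,0],[2.2,-0.8,0],[1.6,-0.6,0],[1.1,-0.4,0],[0.6,-0.2,0],[0.3,-0.1,0],[0,0,0]], "turn": [[0,0,0],[0,0,0],[0,0,0],[0,0,0],[0,0,0],[0,0,0],[0,0,0],[0,0,0],[0,0,0],[0,0,0],[0,0,0],[0,0,0],[0,0,0],[0,0,0],[0,0,0],[0,0,0]]}'; python3 -m creep '{"dp": [[0,0,0],[0,0,0],[0,0,0],[0,0,0],[0,0,0],[0,0,0],[0,0,0],[0,0,0],[0,0,0],[0,0,0],[0,0,0],[0,0,0],[0,0,0]], "turn": [[0,0,3],[0,0,5],[0,0,6],[0,0,6],[0,0,6],[0,0,6],[0,0,6],[0,0,6],[0,0,6],[0,0,5],[0,0,4],[0,0,2.5],[0,0,0]]}'; python3 plan.py .5856 .145 .0105 7.8; python3 - <<'E'
from h import *
for n in ('scene',):
    im=robot.camera(n)[:,:,::-1]; u,v,w,h=240,120,120,100
    cv2.imwrite(f'pics/{n}15.png',cv2.resize(im[v:v+h,u:u+w],None,fx=6,fy=6,interpolation=cv2.INTER_CUBIC))
    for th in ('angle_long','angle_long_lip','angle_base','angle_base_lip','angle_short','angle_short_lip'):
      for d in robot.tip_of(th,n)[:2]: print(n,th,round(d['confidence'],2),toworld(n,d['point']).round(4))
E
```

```text
time: 29.85
position: [0.5852, 0.1445, 0.0689]
tool_rot: [0.823, 0.568, -0.0, 0.0]
ft_force: [-0.1, -0.4, -2.9]
grip_width: 0.0431
time: 31.15
position: [0.5854, 0.1436, 0.0689]
tool_rot: [0.998, 0.067, -0.0, 0.0]
ft_force: [-0.8, -0.0, -3.4]
grip_width: 0.0434
t 31.15 pos [0.5854 0.1436 0.0689] yaw 7.67 grip 0.0434 F [-0.8 -0.  -3.4]
dp cm [ 0.04 -0.13  5.84] turn deg [ 0.02  0.01 -0.13] q [ 0.06  0.66  1.59 -0.    0.89 -0.08]
scene angle_long 0.82 [0.5903 0.1114 0.0236]
scene angle_long 0.75 [0.5967 0.0718 0.0467]
scene angle_long_lip 0.87 [0.5979 0.0742 0.0445]
scene angle_base 0.61 [0.5915 0.127  0.0077]
scene angle_base 0.18 [0.6006 0.0728 0.045 ]
scene angle_base_lip 0.6 [0.5823 0.1664 0.0337]
scene angle_short 0.68 [0.5856 0.1389 0.0981]
scene angle_short 0.21 [0.5978 0.076  0.0452]
scene angle_short_lip 0.68 [0.5843 0.1639 0.1238]
```

View pics/scene15.png

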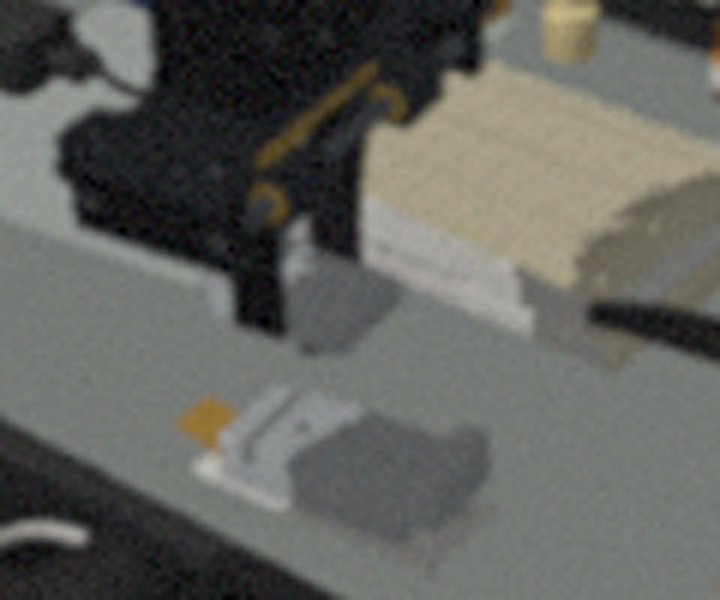

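```bash
python3 -m creep '{"dp": [[0.05,-0.1,0.4],[0,0,0.7],[0,0,0.9],[0,0,0.9],[0,0,0.8],[0,0,0.6],[0,0,0.5],[0,0,0.4],[0,0,0.3],[0,0,0.3],[0,0,0.2],[0,0,0]], "turn": [[0,0,0],[0,0,0],[0,0,0],[0,0,0],[0,0,0],[0,0,0],[0,0,0],[0,0,0],[0,0,0],[0,0,0],[0,0,0],[0,0,0]]}'; python3 plan.py .5856 .145 .0072 7.8; python3 - <<'E'
from h import *
for n in ('scene',):
    im=robot.camera(n)[:,:,::-1]; u,v,w,h=250,140,90,75
    cv2.imwrite(f'pics/{n}16.png',cv2.resize(np.clip(im[v:v+h,u:u+w]*1.4,0,255).astype(np.uint8),None,fx=8,fy=8,interpolation=cv2.INTER_CUBIC))
    for th in ('angle_long_lip','angle_base_lip','angle_short','angle_short_lip'):
      for d in robot.tip_of(th,n)[:1]: print(n,th,round(d['confidence'],2),toworld(n,d['point']).round(4))
E
```

```text
time: 32.7
position: [0.5854, 0.1458, 0.0088]
tool_rot: [0.998, 0.068, -0.0, 0.0]
ft_force: [0.2, -1.0, -4.1]
grip_width: 0.0433
t 32.7 pos [0.5854 0.1458 0.0088] yaw 7.75 grip 0.0433 F [ 0.2 -1.  -4.1]
dp cm [0.01 0.08 0.16] turn deg [-0.    0.02 -0.05] q [ 0.06  0.75  1.62 -0.    0.78 -0.08]
scene angle_long_lip 0.9 [0.594  0.0681 0.0472]
scene angle_base_lip 0.63 [0.5817 0.1655 0.0368]
scene angle_short_lip 0.7 [0.586  0.1671 0.0648]
```

View pics/scene16.png

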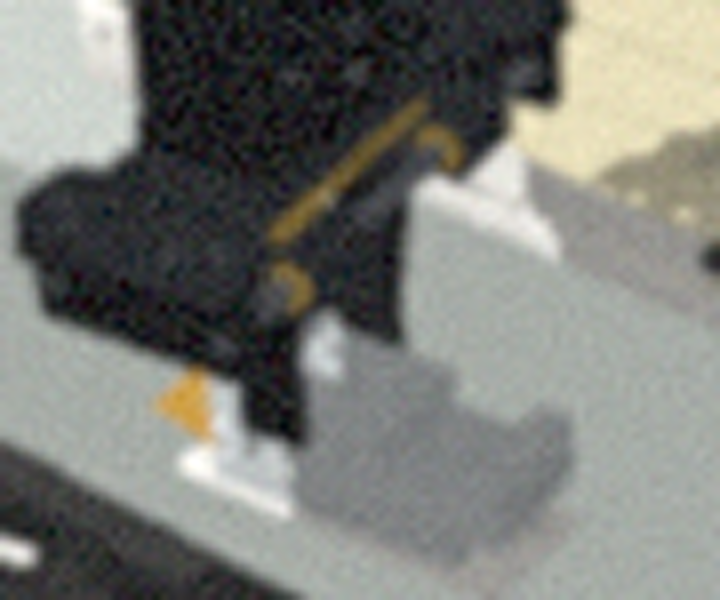

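```bash
python3 -m creep '{"dp": [[0,0.05,0.05],[0,0,0.05],[0,0,0]], "turn": [[0,0,0],[0,0,0],[0,0,0]]}'; python3 -m creep '{"dp": [[0,0,0.05],[0,0,0]], "turn": [[0,0,0],[0,0,0]]}';python3 -m creep '{"dp": [[0,0,0.03],[0,0,0]], "turn": [[0,0,0],[0,0,0]]}'
```

```text
time: 33.25
position: [0.5856, 0.1453, 0.0079]
tool_rot: [0.998, 0.068, -0.0, 0.0]
ft_force: [-0.3, 0.0, -3.0]
grip_width: 0.0434
time: 33.45
position: [0.5856, 0.1453, 0.0074]
tool_rot: [0.998, 0.068, -0.0, -0.0]
ft_force: [0.0, -0.5, -3.3]
grip_width: 0.0434
time: 33.65
position: [0.5856, 0.1453, 0.0071]
tool_rot: [0.998, 0.068, -0.0, 0.0]
ft_force: [-0.1, -0.1, -3.1]
grip_width: 0.0435
```

```bash
python3 -m creep '{"dp": [[0,0,0.04],[0,0,0]], "turn": [[0,0,0],[0,0,0]]}'; python3 -m creep '{"dp": [[0,0,0.04],[0,0,0]], "turn": [[0,0,0],[0,0,0]]}'
```

```text
time: 33.85
position: [0.5857, 0.1453, 0.007]
tool_rot: [0.998, 0.068, 0.0, 0.0]
ft_force: [-0.4, -0.4, -1.4]
grip_width: 0.0431
time: 34.05
position: [0.5857, 0.1453, 0.007]
tool_rot: [0.998, 0.068, 0.0, 0.0]
ft_force: [-2.2, -0.3, 3.3]
grip_width: 0.0434
```

Seated: contact shows at the predicted height. Now I release and retreat upwards.

```bash
python3 -m creep '{"dp": [[0,0,0],[0,0,0],[0,0,0],[0,0,0],[0,0,0],[0,0,0],[0,0,-0.3],[0,0,-1],[0,0,-2],[0,0,-2.5],[0,0,-2.5],[0,0,-1.5],[0,0,-1]], "turn": [[0,0,0],[0,0,0],[0,0,0],[0,0,0],[0,0,0],[0,0,0],[0,0,0],[0,0,0],[0,0,0],[0,0,0],[0,0,0],[0,0,0],[0,0,0]]}' -1; python3 -m creep '{"dp": [[0,1,0],[0,2,0],[0,2.5,0],[0,2.5,0],[0,2.5,0],[0,2.5,0],[0,2.5,0],[0,2.5,0],[0,2,0],[0,1,0],[0,0,0]], "turn": [[0,0,0],[0,0,0],[0,0,0],[0,0,0],[0,0,0],[0,0,0],[0,0,0],[0,0,0],[0,0,0],[0,0,0],[0,0,0]]}'; python3 - <<'E'
from h import *
for n,(u,v,w,h) in (('scene',(240,150,110,85)),('top',(250,150,90,75))):
    im=np.mean([robot.camera(n).astype(float) for _ in range(3)],0)[:,:,::-1]
    cv2.imwrite(f'pics/{n}17.png',cv2.resize(im[v:v+h,u:u+w].astype(np.uint8),None,fx=7 if n=='scene' else 8,fy=7 if n=='scene' else 8,interpolation=cv2.INTER_CUBIC))
    for th in ('angle_long','angle_long_lip','angle_base','angle_base_lip','angle_short','angle_short_lip','test_plate'):
      for d in robot.tip_of(th,n)[:1]: print(n,th,round(d['confidence'],2),toworld(n,d['point']).round(4))
E
```

```text
time: 35.35
position: [0.5866, 0.1454, 0.1168]
tool_rot: [0.998, 0.068, 0.002, 0.0]
ft_force: [-0.8, -0.6, 0.2]
grip_width: 0.0872
time: 36.45
position: [0.6136, -0.0643, 0.1136]
tool_rot: [0.998, 0.066, -0.001, -0.0]
ft_force: [-0.6, -0.1, 0.9]
grip_width: 0.0868
scene angle_long 0.69 [0.5901 0.111  0.0232]
scene angle_long_lip 0.84 [0.5956 0.0716 0.0471]
scene angle_base 0.66 [0.591  0.1277 0.009 ]
scene angle_base_lip 0.65 [0.5828 0.1677 0.0329]
scene angle_short 0.93 [0.5874 0.1383 0.0352]
scene angle_short_lip 0.63 [0.5866 0.166  0.0607]
scene test_plate 0.75 [0.5859 0.1341 0.0047]
top angle_long 0.72 [0.5879 0.1096 0.0207]
top angle_long_lip 0.6 [0.5988 0.0731 0.0452]
top angle_base 0.58 [0.587  0.1331 0.0107]
top angle_base_lip 0.54 [0.5835 0.1664 0.0331]
top angle_short_lip 0.65 [0.581  0.167  0.0566]
top test_plate 0.64 [0.5849 0.136  0.0116]
```

View pics/scene17.png

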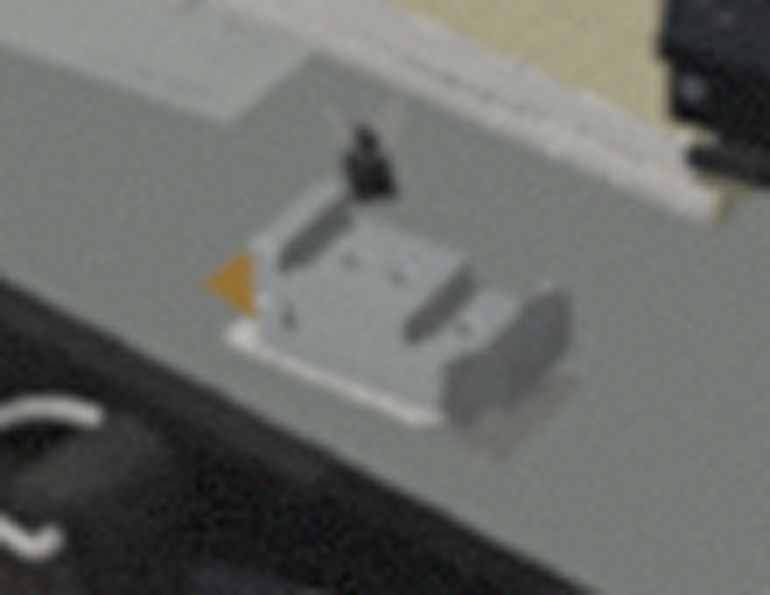

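View pics/top17.png

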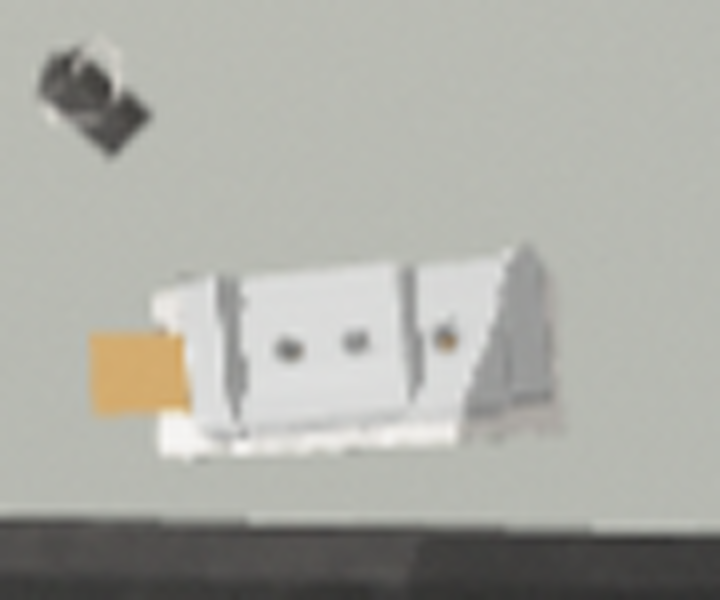

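```bash
python3 - <<'E'
from h import *
o=robot.get_obs(); print(o['time'],abs(o['joint_velocities']).max())
print(robot.hand_in())
E
```

```text
37.45 0.0010896577841011353
the job is handed in; nothing more can be done
None
```

I stacked the long angle on the bottom angle, turned half round, then the short angle on top the same way as the bottom one. I handed the job in at 37.5 s of the 53 s allowed; it gave no verdict.

**Placing:** Both angles were lowered in steps of 0.3 to 0.5 mm until the wrist force showed contact. Contact came at the predicted height (0.1 mm off for the long one, 0.2 mm for the short one). Both were then released, and the gripper was lifted clear and moved away to the side.

**Last checks, from both cameras:**
- **Long angle:** its toe is about 4 to 6 mm behind the bottom lip. The origin offset came out at 15.5 mm just after placing and about 17.6 mm at the end; the allowed range is 9 to 23 mm. A single-picture reading from the trained networks went to about 23.5 mm, but I took that as noise because the pictures show a small gap.
- **Short angle:** its lip is over the bottom lip to within about 2 mm along the length. Sideways the readings spread by up to about 4 mm, and the sides look in line in both pictures.
- **Plate, bottom angle and bystanders:** the bottom angle and plate read the same as at the start to within a few millimetres. I did not re-measure the bystanders one by one; the arm touched none of them, and those in view looked unmoved.

**Disagreement:** The real fingertips were about 27 mm higher than the reported TCP. Because of this my first grasp closed on air above the long angle. I saw it in the pictures, allowed for it, and both later grasps held.

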